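# Fold out the crank and clamp the sample cup

### The arm

A 7-joint arm with a two-finger parallel gripper is mounted at the origin on a cart in front of the work surface, level with it; the furniture and walls round the work are solid. World frame = base frame: x ahead of the robot, y to its left, z up, the work surface at z = 0. Lengths are in mm, angles in rad, forces in N, time in s.
With the tool pointing down it reaches from about 350 to 900 mm from the base axis. Payload 19.9 kg.
Tool frame: the origin (TCP) lies on the mounting face of the last link; the fingertips stand 173 mm ahead of it and the grasp point (between the pads) lies 155 mm ahead of it; y points along the fingers, x is the direction in which the jaws open and shut, and the axes are right-handed (so a half turn about y gives the same grasp; the last joint's range is limited). The gripper opens to 85 mm and grips with 20 to 120 N. Pads are 22 mm wide; open, the fingers measure 114 mm over their backs; the gripper's body (76 mm by 85 mm) begins 54 mm behind the grasp point. The pads swing forward as they close: fully open they stand 13 mm farther back than shut.
Start: joints at [-1.379, 0.417, -0.01, 1.614, 0.005, 1.111, -0.053], TCP at [144.176, 608.138, 404.66] pointing down, gripper open.
Joint ranges: [-2.81, 2.81], [-0.39, 2.02], [-1.27, 1.25], [0.06, 2.57], [-1.19, 4.33], [0.19, 2], [-2.82, 2.82]. Speed limits (rad/s): [1.89, 1.89, 2.39, 2.39, 3.01, 3.01, 3.01].

### API

Orientations are given as a unit quaternion [w, x, y, z].
In Python, from station import * gives the robot as it stands.
- The arm moves only by the tool move_arm, never from a script. Its argument "moves" is one flat list of numbers, 7 for each row, row after row: the shift along the tool's x, y, z in cm, then the turn, a rotation vector about the tool's x, y, z in degrees, then the gripper's target within -1 to 1 (shut at 1, half-way at 0, fully open at -1). In form: [x, y, z, wx, wy, wz, gripper, x, y, z, wx, wy, wz, gripper, ...]. A call has 1 to 12 rows; each row shifts and turns the pose as measured when the row begins, along the tool's axes as they then stand; what a row does not reach is not made up. A row lasts 1/12 s, in which the tool goes at most 41.7 mm and 7.16 degrees, less where a joint would pass 70% of its speed; a pose out of reach is approached as far as the arm can. A call with a gripper value outside its range is refused whole. The fingers move at their own pace and stop on an object; the grip force is fixed at half the most. Time passes only in rows, so rows that do not move let the fingers close. It gives the time, the measured TCP pose, the force and the opening at its end, in the units of the state.
- read_state(): the state, without advancing time (a new reading comes with each control period).
- read_camera(name): name is "scene" or "top" or "wrist"; returns a dict with "img" (420x560x3 uint8, red, green, blue), "intrinsics" (3x3 intrinsics, pixels), "R" (3x3) and "t" (3): a world point X has camera coordinates R X + t. Camera axes: x right, y down, z forward; pixel columns grow to the right and rows downward; lengths in mm; the calibration is good to about 2 mm. A picture is of the moment at which its call begins. There is no depth.
- hand_in(): hands the job in, once; it reports no verdict.
Trained networks look in a picture, given as the dict that the camera call returned (one of the last four; its "shot" number tells which), for a name from the list of things; names that differ only in an ending like _2 or _b are one class to them, and where a whole thing is asked for, a point or a joint stands for the part that bears it (a point fixed in the world has none). Each returns a list of dicts, best first, with "score" (0 to 1); they miss things now and then, are a little off and sometimes report something else, mostly with a low value. They report only what shows in the picture. A call takes as long as a camera call.
- regions_of(picture, target): "region" (420x560 bool, what is visible of it) and "position" ([column, row] in pixels, amid what is visible of it).
The state is a dict: "clock": time; "qpos": joint angles; "qd": joint speeds; "tau": joint torques, N m; "tool_pos": TCP position; "ee_rot": TCP orientation; "ft_force": force on the tool from outside, world axes, zero at the start; "wrist_torque": the same for the moment, N m; "finger_gap": finger opening in mm.
Only numpy, scipy, OpenCV 4.12 (cv2) and the standard library are available. Lean on these libraries where they do the work, as an engineer would, in place of code of your own. Each camera call takes 0.05 s, during which the arm holds its last target.

### The job

Fold the red crank handle of the cup press out until it stands fully upright, then use it to turn the crank clockwise (seen from above) until the press foot grips the lid of the sample cup firmly - snug by feel, about 40 N, never forced. Leave the handle standing upright, the press clamped, and everything around it undisturbed.

Things in the scene. Friction and masses are not known exactly. Their poses are not given: they have to be found in the camera images.
- handle (a joint): folding of the crank handle about its pivot pin, rad: 0 = folded flat, lying over the crank; 1.571 = standing fully upright, against its stop. Stiff (about 1 N at the free end) so that it stays where it is left; pushing the standing handle inward, towards the crank axis, folds it again
- crank (a joint): turn of the crank, rad, growing clockwise seen from above; unlimited by any stop before the foot meets the cup. Every full turn (6.283) lowers the press plate by 36 mm. It turns with steady friction of 0.45 N m (about 9 N at the handle while it turns) and stays where it is left; pressing on the cup adds 0.0057 N m for each newton of clamping force, so that 40 N of clamping is felt as some 4 to 5 N more at the handle than in free running, and 70 N as some 8 N more
- crank_centre (a point): point on the vertical crank axis, at the height of the handle's pivot (194 mm above the worktop). The press under it is fixed: grey base 110x160x16 mm, two steel columns 18 mm thick and 60 mm to either side, blue bridge 40x150 mm whose top is 160 mm above the worktop. Turned about the vertical from start to start. A tall microscope (fixed) stands 0.2 to 0.4 m to the right of the press, reaching from 0.5 m ahead of the robot backwards: swing the arm round in front of it
- handle_pivot (a point): pivot of the folding handle, in a fork 19 mm wide at the outer end of the crank arm, 50 mm from the crank axis. The steel crank arm is 16 mm wide and its top lies 14 mm below the pivot; the hub is a 24 mm disc whose top lies 9 mm below the pivot. Arm and pivot turn with the crank
- grip_end (a point): free end of the red handle, on its axis, 76 mm from the pivot. The handle is a round red sleeve 15 mm thick and 64 mm long, covering 12 to 76 mm from the pivot, and spins freely about its own axis. Folded, it lies level from the pivot across the crank axis, its free end 26 mm beyond the axis with nothing close below; upright, its free end stands 76 mm above the pivot
- press_plate: steel press plate 50 mm in diameter under the bridge, moved down by the crank; origin at the centre of its underside. Below it sits a black sprung rubber foot (20 N/mm), 44 mm in diameter, on a stiff adjusting thread; the foot's underside lies 12 to 26 mm under the plate's underside, set differently each time and not measured, so that contact with the cup has to be felt: from first touch to 40 N the crank turns only about 0.4 rad. The cup's lid is spoilt above 100 N
- cup: sample cup with white screw lid, 65 mm in diameter, 67 mm high, standing in the seat ring of the press base; origin at the centre of its underside
- oil_bottle: small dropper bottle, 28x28x88 mm, bystander; origin at the centre of its underside
- lancet_carton: small blue and white carton, 45x75x40 mm, bystander; origin at the centre of its underside
- timer: white digital timer, 66x62x19 mm, bystander; origin at the centre of its underside

How it is judged:
By the outcome, as a careful person would: the job done as asked, in the order asked, and still so for the second after the job is handed in, with the robot touching nothing.
It also fails if it takes over 67 s, if anything falls off the work surface, if the arm or the gripper's body presses on something with over 40 N, if the wrist force passes 120 N, or if a joint passes its speed limit or range.

## Working session

There is one attempt and no reset: what is moved stays moved. The work goes in short steps, Python scripts to look and compute and a tool call to move; the robot and the scene stay as the last step left them, time stands still between calls to the robot, and variables do not carry over. Pictures are saved under pics/ and viewed, and the job is handed in when it is done.

Besides the shell and the picture viewer there is one more tool, called after "Emit:" as name(argument=value, ...), one argument or row to a line, values as JSON. move_arm: Moves the arm, as the interface text tells. Its arguments: {"type":"object","properties":{"moves":{"type":"array"}},"required":["moves"]}

```bash
mkdir -p pics; python3 - <<'E'
from station import *
import cv2
s=read_state(); print(s)
for n in ["scene","top","wrist"]:
    c=read_camera(n); cv2.imwrite(f"pics/{n}0.png",c["img"][:,:,::-1]); print(n,c["intrinsics"],c["R"],c["t"])
E
```

```text
{'clock': 0.0, 'qpos': array([-1.3795157 ,  0.41798528, -0.01029462,  1.61416267,  0.00471636,
        1.11067413, -0.05300224]), 'qd': array([ 4.54793767e-04,  8.19653864e-04, -7.83705714e-04, -1.78545128e-03,
        1.13212125e-03, -1.36684023e-04, -4.62268670e-05]), 'tau': array([ 7.73955035e-04, -8.64450002e+01,  6.78921640e-01, -4.34879708e+01,
        1.89872389e-02,  7.76881410e-03, -3.92763513e-05]), 'tool_pos': array([144.14902   , 608.01940017, 404.05796169]), 'ee_rot': array([-0.55438618,  0.55497317,  0.43824534, -0.43886418]), 'ft_force': array([-0.03304305, -0.23527602,  0.58942295]), 'wrist_torque': array([-0.04168037,  0.03790153, -0.01688002]), 'finger_gap': 84.99248254796849}
scene [[543.49462263   0.         277.07089978]
 [  0.         543.49462263 215.98996218]
 [  0.           0.           1.        ]] [[ 0.71342818 -0.70053494 -0.01646299]
 [-0.53435411 -0.52868996 -0.65950937]
 [ 0.45330554  0.47930964 -0.75151604]] [-189.91963365  592.77277643  742.35476538]
top [[491.84592335   0.         278.92859137]
 [  0.         491.84592335 211.85649381]
 [  0.           0.           1.        ]] [[ 0.02055866 -0.99978373 -0.0031347 ]
 [-0.99760408 -0.02030649 -0.06613427]
 [ 0.06605632  0.00448682 -0.99780581]] [ 342.83589656  611.11784783 1022.50955086]
wrist [[327.59264301   0.         278.95051105]
 [  0.         327.59264301 204.78599921]
 [  0.           0.           1.        ]] [[ 0.23023921  0.97313292 -0.00148985]
 [ 0.93402699 -0.22055673  0.28097743]
 [ 0.27309979 -0.06608358 -0.95971322]] [-624.63501976  -36.66163589  378.46703093]
```

View pics/scene0.png

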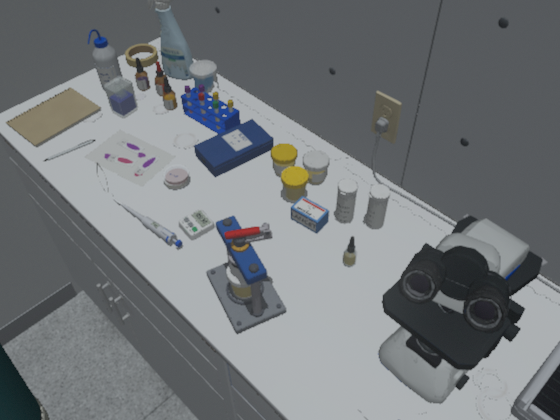

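View pics/top0.png

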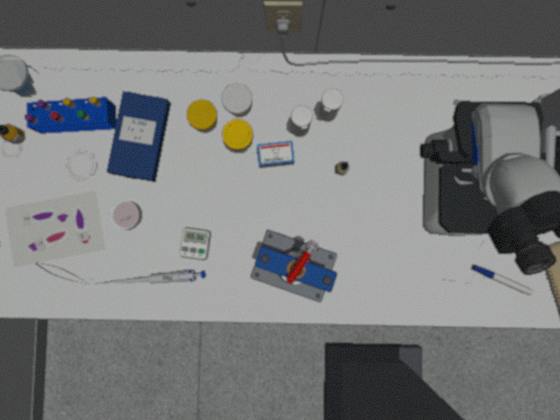

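View pics/wrist0.png

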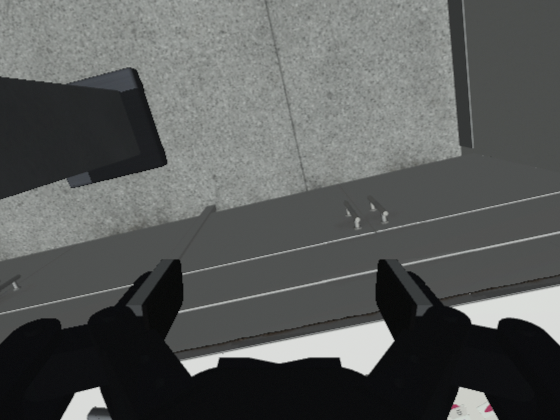

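```bash
cat > h.py <<'E'
from station import *
import numpy as np, cv2
from scipy.spatial.transform import Rotation as Ro
def P(c,X):
    X=np.atleast_2d(X); q=(c["R"]@X.T).T+c["t"]; u=(c["intrinsics"]@q.T).T; return u[:,:2]/u[:,2:]
def back(c,px,z):
    d=np.linalg.inv(c["intrinsics"])@np.array([px[0],px[1],1.]); R=np.array(c["R"]); o=-R.T@c["t"]; d=R.T@d
    return o+d*(z-o[2])/d[2]
def tri(cs,ps):
    A=[];b=[]
    for c,p in zip(cs,ps):
        R=np.array(c["R"]);o=-R.T@c["t"];d=R.T@np.linalg.inv(c["intrinsics"])@np.array([p[0],p[1],1.]);d/=np.linalg.norm(d)
        M=np.eye(3)-np.outer(d,d);A.append(M);b.append(M@o)
    return np.linalg.solve(sum(A),sum(b))
def rot(s): 
    w,x,y,z=s["ee_rot"]; return Ro.from_quat([x,y,z,w]).as_matrix()
def big(c,name,box,f):
    x0,y0,x1,y1=box; im=c["img"][y0:y1,x0:x1,::-1]; cv2.imwrite("pics/"+name,cv2.resize(im,None,fx=f,fy=f,interpolation=cv2.INTER_CUBIC))
E
python3 - <<'E'
from h import *
s=read_state();print(rot(s))
c1=read_camera("top");c2=read_camera("scene")
for n in ["grip_end","handle_pivot","handle","crank","crank_centre","press_plate","cup"]:
  for c in (c1,c2):
    r=regions_of(c,n)
    print(n,[(round(float(q["score"]),2),np.round(q["position"],1),int(q["region"].sum())) for q in r[:2]])
big(c1,"t1.png",(230,215,360,315),6)
big(c2,"s1.png",(190,200,310,330),5)
E
```

```text
[[ 2.30729775e-01 -1.61746721e-04 -9.73017854e-01]
 [ 9.73017423e-01 -9.17943622e-04  2.30729825e-01]
 [-9.30495326e-04 -9.99999566e-01 -5.44145474e-05]]
grip_end [(0.79, array([298.1, 266.7]), 283)]
grip_end [(0.86, array([240.3, 230.6]), 294)]
handle_pivot [(0.9, array([297.5, 261.8]), 491), (0.43, array([298.2, 268.2]), 288)]
handle_pivot [(0.95, array([250.2, 233.4]), 695)]
handle [(0.84, array([302. , 263.2]), 381), (0.18, array([297.6, 269.1]), 275)]
handle [(0.86, array([247.8, 231.3]), 366)]
crank [(0.61, array([303.7, 260.5]), 495)]
crank [(0.66, array([249.6, 232.4]), 672)]
crank_centre [(0.84, array([291.9, 266.5]), 4017)]
crank_centre [(0.73, array([310.5, 216.5]), 949), (0.65, array([245.6, 278.5]), 4822)]
press_plate []
press_plate []
cup [(0.52, array([293.5, 255.7]), 55)]
cup [(0.91, array([240.9, 282.7]), 559)]
```

View pics/t1.png

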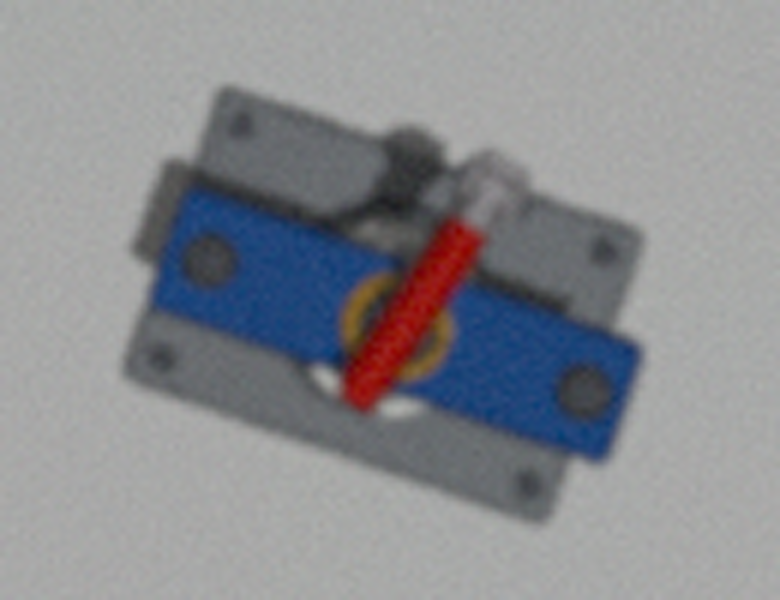

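View pics/s1.png

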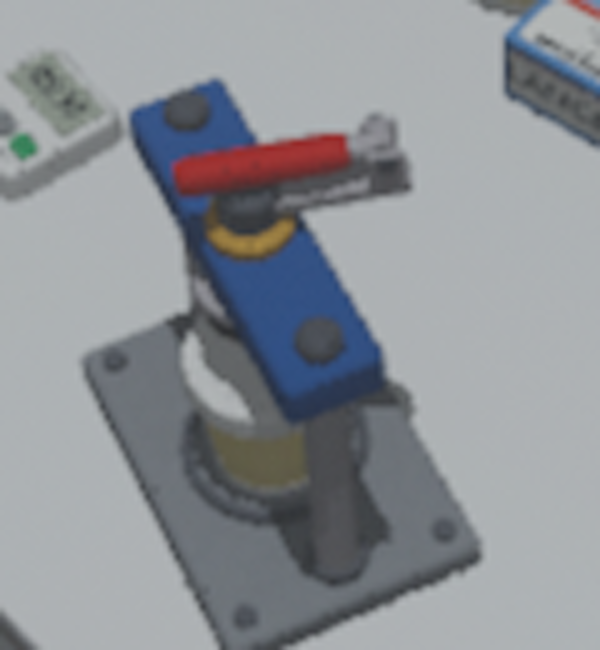

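```bash
python3 - <<'E'
from h import *
c1=read_camera("top");c2=read_camera("scene")
g1=(230+362/6,215+396/6);g2=(190+183/5,200+178/5)
n1=(230+470/6,215+228/6);n2=(190+347/5,200+149/5)
print("grip",back(c1,g1,194),back(c2,g2,194),tri([c1,c2],[g1,g2]))
print("near",back(c1,n1,194),back(c2,n2,194),tri([c1,c2],[n1,n2]))
r1=(230+398/6,215+328/6);r2=(190+250/5,200+222/5)
print("ring",back(c1,r1,164),back(c2,r2,164))
# bridge bolt
for a,b in (((210,260),(187,110)),((585,390),(319,340))):
  p1=(230+a[0]/6,215+a[1]/6);p2=(190+b[0]/5,200+b[1]/5)
  print("bolt",back(c1,p1,164),back(c2,p2,164))
for t in ["oil_bottle","lancet_carton","timer"]:
  r=regions_of(c1,t); print(t,[back(c1,q["position"],20) for q in r[:1]])
E
```

```text
grip [471.55576828 332.01626031 194.        ] [473.01074116 334.82929895 194.        ] [471.57856859 332.27187888 197.48714287]
near [521.08386151 301.30961407 194.        ] [523.56330019 302.97671431 194.        ] [521.47939298 301.21316281 197.19635754]
ring [490.00723294 320.87630657 164.        ] [490.92417952 321.97260416 164.        ]
bolt [509.31414757 378.19755163 164.        ] [510.24020785 379.33360193 164.        ]
bolt [472.55927324 264.07826875 164.        ] [472.6435661  265.08302601 164.        ]
oil_bottle [array([699.07897393, 221.51547277,  20.        ])]
lancet_carton [array([730.55751668, 362.21153796,  20.        ])]
timer [array([534.24132569, 529.68225065,  20.        ])]
```

Emit:
move_arm(
  moves=[0, 0, 0, 0, 5.9, 0, -0.2, 0, 0, 0, 0, 5.9, 0, -0.2, 0, 0, 0, 0, 5.9, 0, -0.2, -0.55, 0, -3.5, 0, 0, 0, -0.2, -0.55, 0, -3.5, 0, 0, 0, -0.2, -0.55, 0, -3.5, 0, 0, 0, -0.2, -0.55, 0, -3.5, 0, 0, 0, -0.2, -0.55, 0, -3.5, 0, 0, 0, -0.2, -0.55, 0, -3.5, 0, 0, 0, -0.2, -0.55, 0, -3.5, 0, 0, 0, -0.2, -0.55, 0, -3.5, 0, 0, 0, -0.2],
)

```text
clock: 2.12
tool_pos: [359.9, 420.4, 403.7]
ee_rot: [0.617, -0.615, -0.346, 0.347]
ft_force: [0.3, 0.6, -0.0]
finger_gap: 51.2
```

```bash
cat >> h.py <<'E'
C=np.array([491.5,321.5,194.]); 
def go(target,verbose=True):
    s=read_state();R=rot(s);d=R.T@(np.array(target)-s["tool_pos"])
    if verbose: print("tcp",np.round(s["tool_pos"],1),"toolx ang",np.degrees(np.arctan2(R[1,0],R[0,0])),"ydir",np.round(R[:,1],3),"delta tool cm",np.round(d/10,2))
    return d
E
python3 - <<'E'
from h import *
go([472.6,332.8,404])
E
```

```text
tcp [359.9 420.4 403.7] toolx ang 58.746506508105405 ydir [-0.003  0.003 -1.   ] delta tool cm [ -1.64  -0.08 -14.18]
```

Emit:
move_arm(
  moves=[-0.4, 0, -3.5, 0, 0, 0, -0.2, -0.4, 0, -3.5, 0, 0, 0, -0.2, -0.4, 0, -3.5, 0, 0, 0, -0.2, -0.4, 0, -3.5, 0, 0, 0, -0.2, 0, 0, 0, 0, 0, 0, -0.2],
)

```text
clock: 2.53
tool_pos: [480.6, 323.1, 404.4]
ee_rot: [0.618, -0.617, -0.345, 0.344]
ft_force: [0.7, -0.8, 0.0]
finger_gap: 51.1
```

```bash
python3 - <<'E'
from h import *
go([472.6,332.8,404])
c=read_camera("wrist"); cv2.imwrite("pics/w1.png",c["img"][:,:,::-1])
for X in ([472.6,332.8,194],C,[534.4,295.8,194]): print(P(c,X))
E
```

```text
tcp [480.6 323.1 404.4] toolx ang 58.33474155212134 ydir [ 0.001  0.003 -1.   ] delta tool cm [0.41 0.05 1.19]
[[284.72044671 217.20481663]]
[[285.03099422 252.37206466]]
[[285.59964504 324.51653481]]
```

View pics/w1.png

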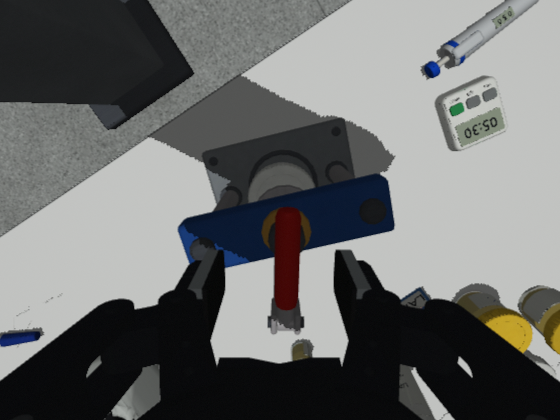

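Emit:
move_arm(
  moves=[0.55, 0, 1.2, 0, 0, 0, -0.2, 0, 0, 0, 0, 0, 0, -0.2, 0, 2.5, 0, 0, 0, 0, -0.2, 0, 0, 0, 0, 0, 0, -0.2],
)

```text
clock: 2.92
tool_pos: [468.6, 339.8, 379.3]
ee_rot: [0.618, -0.615, -0.347, 0.345]
ft_force: [-0.2, -0.3, -1.5]
finger_gap: 51.1
```

```bash
python3 - <<'E'
from h import *
go([472.6,332.8,404])
c=read_camera("wrist"); cv2.imwrite("pics/w2.png",c["img"][:,:,::-1])
for X in ([472.6,332.8,194],C,[534.4,295.8,194]): print(P(c,X))
s=read_state(); R=rot(s)
print(P(c,s["tool_pos"]+155*R[:,1]))
E
```

```text
tcp [468.6 339.8 379.3] toolx ang 58.60270948757433 ydir [-0.     0.005 -1.   ] delta tool cm [-0.38 -2.47 -0.7 ]
[[269.48822296 268.07180462]]
[[270.17298594 305.26130413]]
[[271.48879465 380.81014411]]
[[280.79631221 289.41808856]]
```

View pics/w2.png

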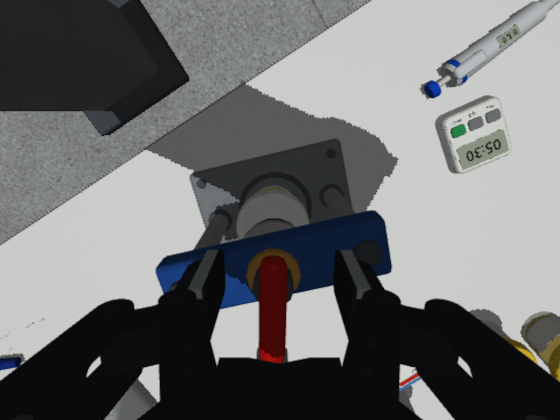

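```bash
python3 - <<'E'
from h import *
go([472.6,332.8,404])
c=read_camera("wrist"); cv2.imwrite("pics/w3.png",c["img"][:,:,::-1])
s=read_state(); R=rot(s)
for h in (0,100,155,173,186): 
  p=s["tool_pos"]+h*R[:,1]; print(h,P(c,p),P(c,p+10*R[:,0])-P(c,p))
print((R.T@np.array(c["R"]).T))
for X in ([472.6,332.8,194],C,[534.4,295.8,194]): print(P(c,X))
m=regions_of(c,"grip_end")
for q in m[:1]: 
  r=q["region"]; 
  for row in range(240,360,10):
    w=np.where(r[row])[0]; print(row,w.min() if len(w) else 0,w.max() if len(w) else 0,end=";")
E
```

```text
tcp [469.2 340.1 382. ] toolx ang 58.60747376130776 ydir [ 0.002  0.007 -1.   ] delta tool cm [-0.43 -2.21 -0.67]
0 [[  284.47202513 -2103.94991191]] [[-293.86440705    2.55524208]]
100 [[278.9442757  399.47772662]] [[38.61173151  0.09626266]]
155 [[279.19017344 288.11465087]] [[23.80110761  0.04749212]]
173 [[279.23425091 268.15268284]] [[21.14648885  0.04030854]]
186 [[279.26042617 256.29833292]] [[19.57008143  0.03626682]]
[[ 0.99999761  0.00162295 -0.00146411]
 [ 0.00186036 -0.28031707  0.95990566]
 [ 0.00114746 -0.95990609 -0.28031942]]
[[267.51635188 264.79698635]]
[[268.25913947 301.57035745]]
[[269.6955261  376.35977997]]
240 0 0;250 0 0;260 258 283;270 257 284;280 257 284;290 257 283;300 257 283;310 257 283;320 257 283;330 257 282;340 257 281;350 258 281;
```

Emit:
move_arm(
  moves=[-0.45, 0, -0.65, 0, 0, 0, -0.2, 0, 0, 0, 0, 0, 0, -0.2, 0, 1.6, 0, 0, 0, 0, -0.2, 0, 1.6, 0, 0, 0, 0, -0.2, 0, 0, 0, 0, 0, 0, -0.2, 0, 0, 0, 0, 0, 0, -0.2, 0, 0, 0, 0, 0, 0, -0.2],
)

```text
clock: 3.65
tool_pos: [475.0, 331.9, 357.4]
ee_rot: [0.619, -0.614, -0.351, 0.34]
ft_force: [-0.5, -0.2, -0.1]
finger_gap: 51.7
```

```bash
python3 - <<'E'
from h import *
go([473.2,333.7,349])
c=read_camera("wrist"); cv2.imwrite("pics/w4.png",c["img"][:,:,::-1])
c2=read_camera("scene"); big(c2,"s4.png",(150,130,350,330),3)
s=read_state(); R=rot(s)
for h in (155,173): 
  p=s["tool_pos"]+h*R[:,1]; print(h,P(c,p),P(c,p+10*R[:,0])-P(c,p))
m=regions_of(c,"grip_end")
for q in m[:1]: 
  r=q["region"]; 
  for row in range(240,420,10):
    w=np.where(r[row])[0]; print(row,w.min() if len(w) else 0,w.max() if len(w) else 0,end=";")
E
```

```text
tcp [475.  331.9 357.4] toolx ang 58.51655315145092 ydir [ 0.01   0.013 -1.   ] delta tool cm [0.04 0.84 0.24]
155 [[279.00430842 285.50965159]] [[2.36811704e+01 2.18719309e-02]]
173 [[279.04145979 265.91090744]] [[2.10520519e+01 1.82008957e-02]]
240 0 0;250 0 0;260 262 287;270 259 291;280 259 291;290 258 290;300 259 290;310 259 290;320 257 290;330 259 289;340 260 290;350 259 289;360 265 288;370 0 0;380 0 0;390 0 0;400 0 0;410 0 0;
```

View pics/w4.png

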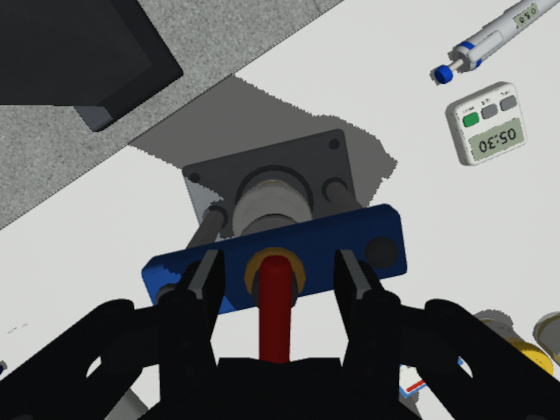

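View pics/s4.png

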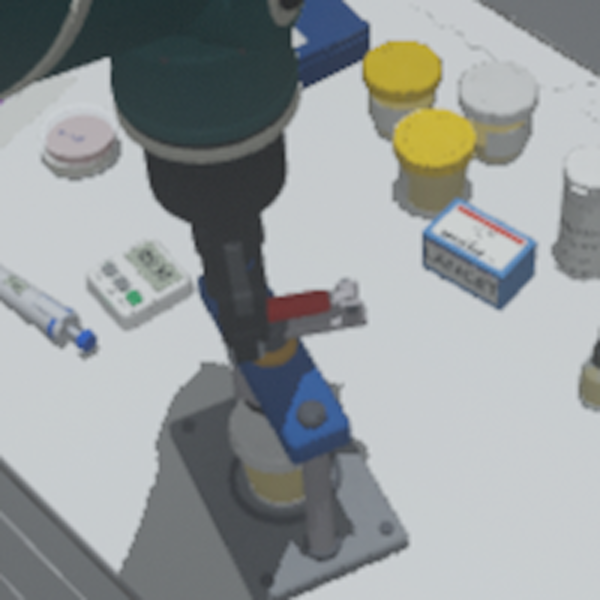

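Emit:
move_arm(
  moves=[0, 0, 0.4, 0, 0, 0.9, -0.2, 0, 0.8, 0, 0, 0, 0, -0.2, 0, 0, 0, 0, 0, 0, -0.2, 0, 0, 0, 0, 0, 0, -0.2],
)

```text
clock: 4.13
tool_pos: [471.2, 334.7, 350.0]
ee_rot: [-0.616, 0.617, 0.347, -0.345]
ft_force: [0.6, -0.8, 1.0]
finger_gap: 50.9
```

```bash
python3 - <<'E'
from h import *
go([473.2,333.7,349])
c=read_camera("wrist"); big(c,"w5.png",(180,200,380,380),4)
s=read_state(); R=rot(s)
for h in (155,173): 
  p=s["tool_pos"]+h*R[:,1]; print(h,P(c,p),P(c,p+10*R[:,0])-P(c,p))
m=regions_of(c,"grip_end")
for q in m[:1]: 
  r=q["region"]; 
  for row in range(240,420,10):
    w=np.where(r[row])[0]; print(row,w.min() if len(w) else 0,w.max() if len(w) else 0,end=";")
E
```

```text
tcp [471.2 334.7 350. ] toolx ang 58.54488188574398 ydir [ 0.002  0.    -1.   ] delta tool cm [ 0.02  0.1  -0.22]
155 [[277.98023635 284.68727076]] [[2.36038019e+01 9.23406927e-03]]
173 [[278.08654143 265.2200407 ]] [[2.09911821e+01 8.40641698e-03]]
240 0 0;250 0 0;260 0 0;270 0 0;280 265 294;290 263 296;300 262 296;310 261 296;320 262 295;330 262 295;340 262 294;350 262 294;360 264 292;370 0 0;380 0 0;390 0 0;400 0 0;410 0 0;
```

View pics/w5.png

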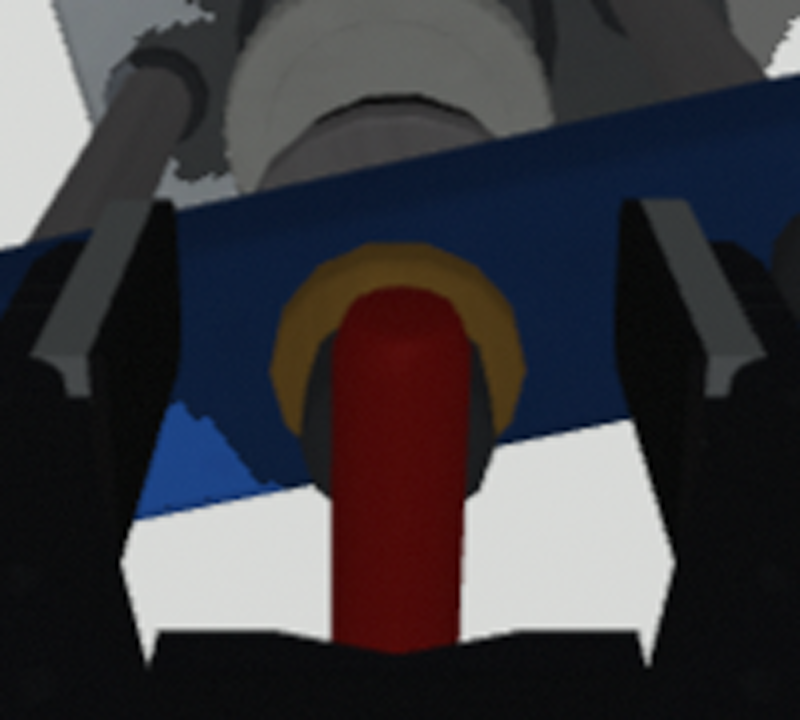

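Emit:
move_arm(
  moves=[0.05, 0, -0.1, 0, 0, 0, 1, 0, 0, 0, 0, 0, 0, 1, 0, 0, 0, 0, 0, 0, 1, 0, 0, 0, 0, 0, 0, 1, 0, 0, 0, 0, 0, 0, 1, 0, 0, 0, 0, 0, 0, 1],
)

```text
clock: 4.73
tool_pos: [472.6, 334.3, 350.1]
ee_rot: [-0.617, 0.617, 0.346, -0.345]
ft_force: [0.5, 0.4, 0.5]
finger_gap: 12.7
```

```bash
python3 - <<'E'
from h import *
go([473.2,333.7,349]); s=read_state(); print(s["ft_force"],s["wrist_torque"],s["finger_gap"])
c=read_camera("wrist"); big(c,"w6.png",(180,200,380,380),4)
E
```

```text
tcp [472.6 334.3 350.1] toolx ang 58.50932184072589 ydir [ 0.002  0.    -1.   ] delta tool cm [-0.02  0.11 -0.08]
[0.52103131 0.40963863 0.47431022] [ 0.09610383  0.08474774 -0.04732775] 12.655867290101813
```

View pics/w6.png

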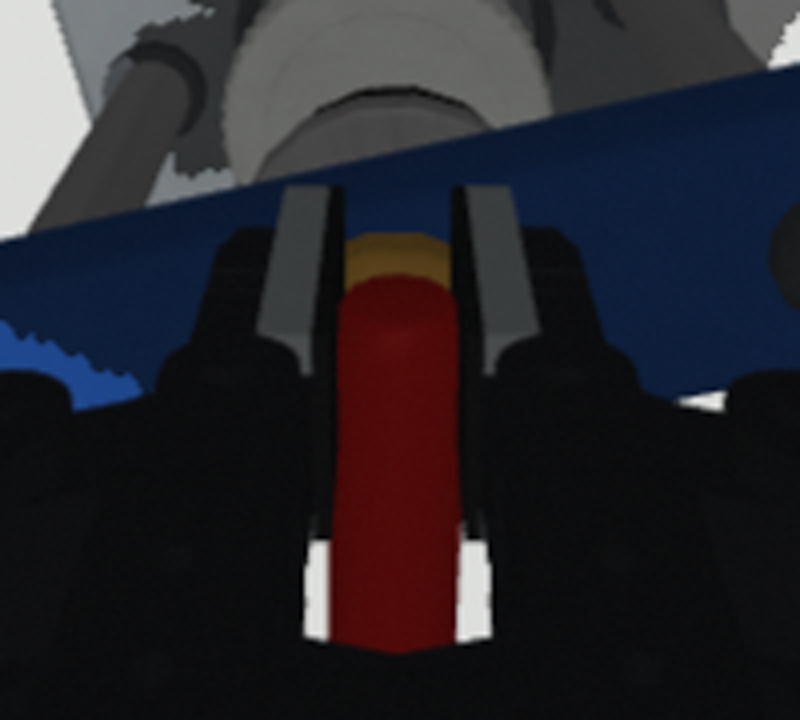

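Emit:
move_arm(
  moves=[0, -0.95, -0.06, 0, 0, 0, 1, 0, -0.93, -0.19, 0, 0, 0, 1, 0, -0.9, -0.3, 0, 0, 0, 1, 0, -0.85, -0.42, 0, 0, 0, 1],
)

```text
clock: 5.12
tool_pos: [481.3, 328.7, 387.8]
ee_rot: [-0.616, 0.618, 0.346, -0.346]
ft_force: [7.6, -1.5, -10.5]
finger_gap: 12.7
```

```bash
cat >> h.py <<'E'
def fold():
    s=read_state();R=rot(s);G=s["tool_pos"]+155*R[:,1]
    d=np.array([.851,-.525,0]); Pv=np.array([472.6,334.3,195])+72.8*d; Pv[2]=194
    v=G-Pv; th=np.arctan2(v[2],-v@d); print("theta",np.degrees(th),"r",np.hypot(v[2],v@d),"lat",v@np.array([.525,.851,0]),"F",np.round(s["ft_force"],1),"M",np.round(s["wrist_torque"],2),s["clock"],s["finger_gap"],"ydir",np.round(R[:,1],3))
    return R,G,Pv,d,th
E
python3 - <<'E'
from h import *
fold()
E
```

```text
theta 31.95671056652029 r 73.22666825110649 lat -0.3662644692884989 F [  7.6  -1.5 -10.5] M [-0.23 -1.3  -0.  ] 5.1167 12.69893892543067 ydir [ 0.001 -0.002 -1.   ]
```

Emit:
move_arm(
  moves=[0, -0.75, -0.54, 0, 0, 0, 1, 0, -0.68, -0.63, 0, 0, 0, 1, 0, -0.59, -0.71, 0, 0, 0, 1, 0, -0.5, -0.78, 0, 0, 0, 1],
)

```text
clock: 5.45
tool_pos: [505.7, 312.8, 416.1]
ee_rot: [-0.616, 0.618, 0.345, -0.345]
ft_force: [6.4, 3.9, -21.5]
finger_gap: 12.7
```

```bash
python3 - <<'E'
from h import *
fold()
E
```

```text
theta 63.83916662697651 r 74.75032846778034 lat -1.1874105302715616 F [  6.4   3.9 -21.5] M [ 0.94 -1.05  0.04] 5.45 12.719376984614708 ydir [ 0.001 -0.003 -1.   ]
```

Emit:
move_arm(
  moves=[0.05, -0.2, -0.8, 0, 0, 0, 1, 0.05, -0.15, -0.8, 0, 0, 0, 1, 0, -0.05, -0.8, 0, 0, 0, 1, 0, 0, -0.7, 0, 0, 0, 1],
)

```text
clock: 5.78
tool_pos: [533.2, 296.9, 422.7]
ee_rot: [0.617, -0.617, -0.345, 0.347]
ft_force: [-6.6, 3.1, -5.5]
finger_gap: 12.3
```

```bash
python3 - <<'E'
from h import *
fold()
E
```

```text
theta 88.48601200971962 r 73.77281399835884 lat -0.48860084646516777 F [-6.6  3.1 -5.5] M [ 0.8   1.75 -0.03] 5.7833 12.317285700446053 ydir [-0.004 -0.001 -1.   ]
```

Emit:
move_arm(
  moves=[0, 0, -0.3, 0, 0, 0, 1, 0, 0, 0, 0, 0, 0, 1],
)

```text
clock: 5.95
tool_pos: [535.0, 296.1, 422.7]
ee_rot: [0.618, -0.615, -0.343, 0.35]
ft_force: [-8.3, 4.0, -1.6]
finger_gap: 12.6
```

```bash
python3 - <<'E'
from h import *
fold()
c=read_camera("scene"); big(c,"s7.png",(150,130,350,330),3)
c=read_camera("top"); big(c,"t7.png",(230,180,380,300),5)
E
```

```text
theta 89.26417801258775 r 73.68614255339457 lat -0.5949934115263729 F [-8.3  4.  -1.6] M [0.96 1.7  0.  ] 5.95 12.624533779205587 ydir [-0.01  0.   -1.  ]
```

View pics/s7.png

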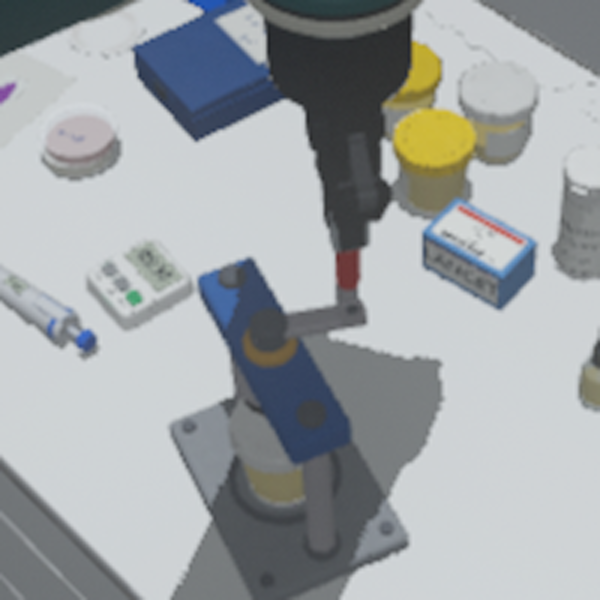

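View pics/t7.png

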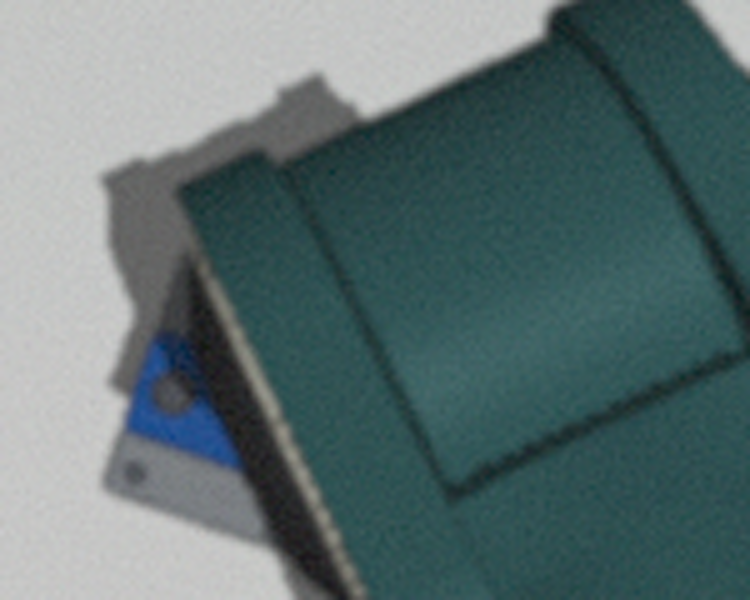

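Emit:
move_arm(
  moves=[0, 0, 0, 0, 0, 0, 0.3, 0, 0, 0, 0, 0, 0, 0.3, 0, 0, 0, 0, 0, 0, 0.3, 0, 0, 0, 0, 0, 0, 0.3],
)

```text
clock: 6.38
tool_pos: [535.9, 295.5, 425.1]
ee_rot: [0.618, -0.615, -0.344, 0.349]
ft_force: [0.2, -0.4, 0.3]
finger_gap: 29.6
```

```bash
python3 - <<'E'
from h import *
fold()
c=read_camera("scene"); big(c,"s8.png",(220,160,320,260),6)
c=read_camera("wrist"); big(c,"w8.png",(180,180,400,420),3)
s=read_state();R=rot(s)
for h in (145,155,173): print(P(c,s["tool_pos"]+h*R[:,1]))
E
```

```text
theta 90.28342626825685 r 76.05768651219202 lat -0.36101247583570495 F [ 0.2 -0.4  0.3] M [-0.03 -0.08 -0.03] 6.3833 29.62913461485539 ydir [-0.008  0.001 -1.   ]
[[278.19799497 297.63602196]]
[[278.25434461 284.57418937]]
[[278.33830415 265.11239048]]
```

View pics/s8.png

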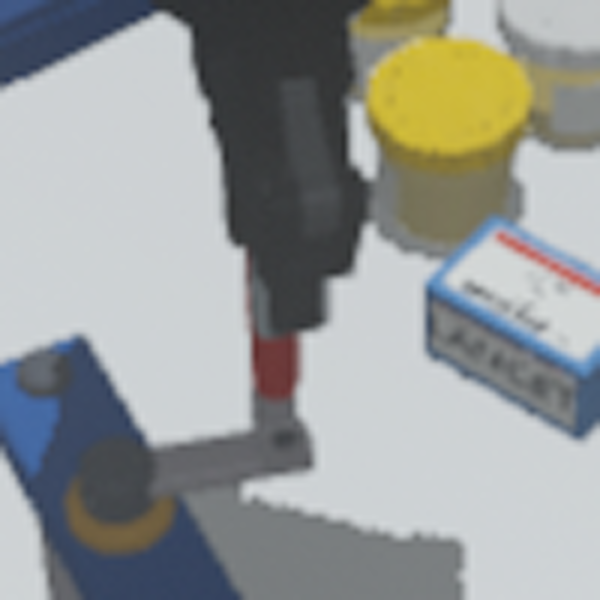

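View pics/w8.png

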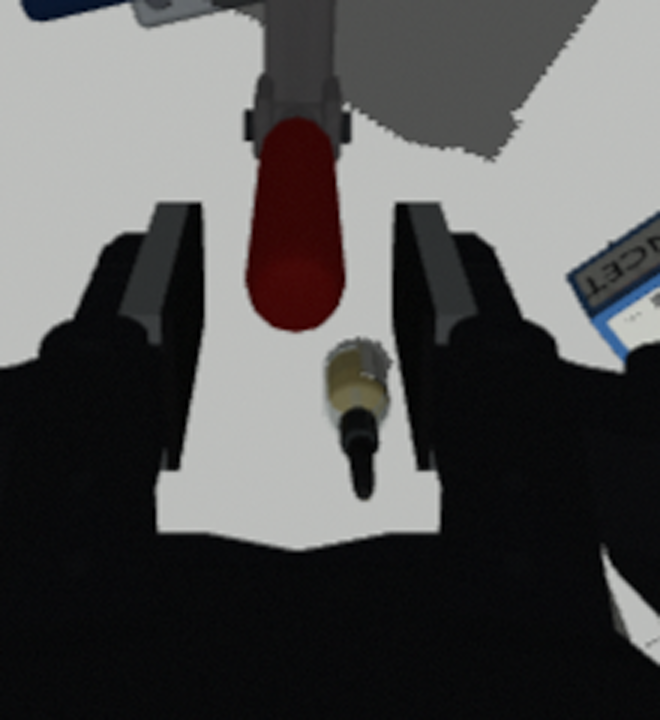

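```bash
python3 - <<'E'
from h import *
R,G,Pv,d,th=fold()
c=read_camera("wrist")
print(Pv)
for e in (-10,-5,0,5): print(e,P(c,np.array([Pv+e*d+[0,0,0],Pv+e*d+[0,0,12],Pv+e*d+[0,0,76]])).round(1).tolist())
E
```

```text
theta 90.23098913500417 r 75.91567383875271 lat -0.3894923940776931 F [0.5 0.6 0.3] M [ 0.01 -0.02  0.02] 6.4833 29.59157212122382 ydir [-0.008  0.001 -1.   ]
[534.5528 296.08   194.    ]
-10 [[279.7, 209.9], [279.7, 215.7], [279.4, 262.9]]
-5 [[279.7, 217.4], [279.6, 223.5], [279.3, 273.8]]
0 [[279.6, 224.7], [279.6, 231.3], [279.2, 284.5]]
5 [[279.5, 232.0], [279.5, 238.9], [279.2, 295.0]]
```

```bash
python3 - <<'E'
from h import *
s=read_state(); print(s["qpos"].round(2)); go([0,0,0])
E
```

```text
[-0.75  0.39  0.26  1.63 -0.11  1.15  0.56]
tcp [535.8 295.5 424.8] toolx ang 58.67901302128054 ydir [-0.008  0.001 -1.   ] delta tool cm [-52.93  42.91  30.08]
```

Emit:
move_arm(
  moves=[0, 0, 0.4, -0.4, 0, 0, 0.3, 0, 0, 0, 0, 7, 0, 0.3, 0, 0, 0, 0, 7, 0, 0.3, 0, 0, 0, 0, 7, 0, 0.3, 0, 0, 0, 0, 7, 0, 0.3, 0, 0, 0, 0, 7, 0, 0.3, 0, 0, 0, 0, 7, 0, 0.3, 0, 0, 0, 0, 7, 0, 0.3, 0, 0, 0, 0, 7, 0, 0.3, 0, 0, 0, 0, 7, 0, 0.3, 0, 0, 0, 0, 7, 0, 0.3, 0, 0, 0, 0, 7, 0, 0.3],
)

```text
clock: 7.53
tool_pos: [529.8, 299.2, 425.5]
ee_rot: [-0.695, 0.698, -0.122, 0.124]
ft_force: [-0.6, -0.3, 0.1]
finger_gap: 29.8
```

```bash
python3 - <<'E'
from h import *
fold();go([533,297,413])
E
```

```text
theta 86.16868228027921 r 76.65499660212272 lat -0.30024642087261944 F [-0.6 -0.3  0.1] M [0.   0.07 0.05] 7.5333 29.78995481224097 ydir [ 0.001 -0.004 -1.   ]
tcp [529.8 299.2 425.5] toolx ang -20.00562290923931 ydir [ 0.001 -0.004 -1.   ] delta tool cm [ 0.37  1.25 -0.09]
```

Emit:
move_arm(
  moves=[0, 0, 0, 0, 6, 0, 0.3, 0, 0, 0, 0, 6, 0, 0.3, 0.35, 0, 0, 0, 0, 0, 0.3, 0, 0, 0, 0, 0, 0, 0.3, 0, 0, 0, 0, 0, 0, 0.3],
)

```text
clock: 7.95
tool_pos: [531.8, 298.4, 425.5]
ee_rot: [-0.677, 0.68, -0.197, 0.2]
ft_force: [-1.0, -0.4, -0.2]
finger_gap: 30.3
```

```bash
python3 - <<'E'
from h import *
R,G,Pv,d,th=fold();go([533,297,413])
c=read_camera("wrist"); big(c,"w9.png",(180,180,400,420),3)
for e in (-5,0): print(e,P(c,np.array([Pv+e*d+[0,0,0],Pv+e*d+[0,0,12],Pv+e*d+[0,0,76]])).round(1).tolist())
for h in (155,173): print(P(c,G+(h-155)*R[:,1]).round(1))
E
```

```text
theta 87.90062004306802 r 76.58729855535594 lat 0.03430732875690379 F [-1.  -0.4 -0.2] M [-0.01  0.01  0.  ] 7.95 30.308531973954132 ydir [ 0.003 -0.005 -1.   ]
tcp [531.8 298.4 425.5] toolx ang -32.57836220464003 ydir [ 0.003 -0.005 -1.   ] delta tool cm [ 0.17  1.25 -0.04]
-5 [[275.1, 223.9], [275.0, 230.6], [274.1, 284.7]]
0 [[282.9, 223.8], [283.2, 230.4], [285.8, 284.5]]
[[279.2 285.2]]
[[279.2 265.6]]
```

View pics/w9.png

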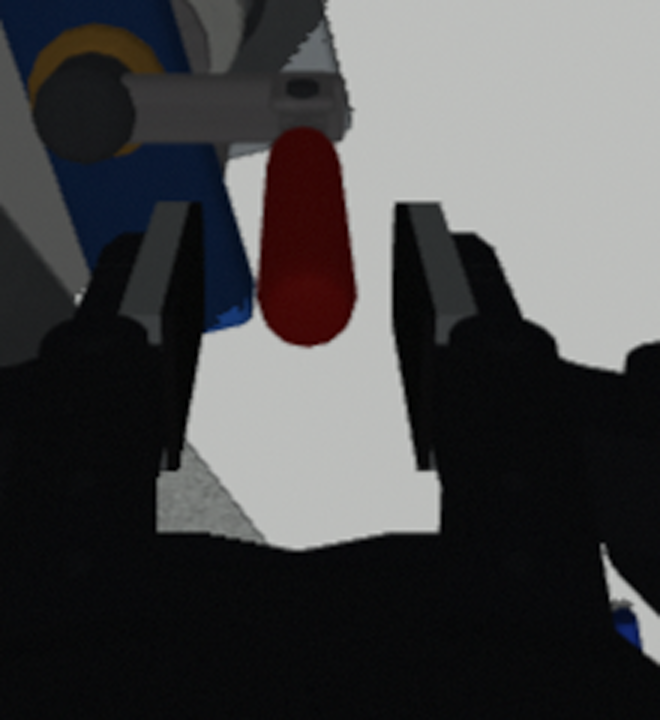

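Emit:
move_arm(
  moves=[0.12, 0, 0.15, 0, 0, 0, 0.3, 0, 1.3, 0, 0, 0, 0, 0.3, 0, 0, 0, 0, 0, 0, 1, 0, 0, 0, 0, 0, 0, 1, 0, 0, 0, 0, 0, 0, 1, 0, 0, 0, 0, 0, 0, 1],
)

```text
clock: 8.5
tool_pos: [534.1, 298.9, 412.7]
ee_rot: [-0.679, 0.68, -0.195, 0.197]
ft_force: [-2.2, -1.7, -0.6]
finger_gap: 13.0
```

```bash
python3 - <<'E'
from h import *
R,G,Pv,d,th=fold();go([533,297,413])
E
```

```text
theta 88.8399753664251 r 63.72226406608272 lat 1.9528899503664867 F [-2.2 -1.7 -0.6] M [-0.16  0.48  0.05] 8.5 13.023734808412323 ydir [ 0.003 -0.003 -1.   ]
tcp [534.1 298.9 412.7] toolx ang -32.15239671625229 ydir [ 0.003 -0.003 -1.   ] delta tool cm [ 0.01 -0.03 -0.22]
```

Push outward to find the stop.

Emit:
move_arm(
  moves=[0.2, 0, 0, 0, 0, 0, 1, 0, 0, 0, 0, 0, 0, 1],
)

```text
clock: 8.67
tool_pos: [534.8, 298.7, 412.5]
ee_rot: [-0.679, 0.68, -0.195, 0.195]
ft_force: [-3.1, -0.9, 5.6]
finger_gap: 12.9
```

```bash
python3 - <<'E'
from h import *
fold()
E
```

```text
theta 89.02353503367794 r 63.55486806707285 lat 2.0626948259728612 F [-3.1 -0.9  5.6] M [-0.22  0.69  0.03] 8.6667 12.859974079611378 ydir [-0.001 -0.002 -1.   ]
```

Emit:
move_arm(
  moves=[0.3, 0, 0, 0, 0, 0, 1, 0, 0, 0, 0, 0, 0, 1],
)

```text
clock: 8.83
tool_pos: [535.9, 298.5, 412.5]
ee_rot: [-0.679, 0.681, -0.196, 0.192]
ft_force: [-4.3, -2.2, 7.1]
finger_gap: 12.9
```

```bash
python3 - <<'E'
from h import *
fold()
E
```

```text
theta 89.27391043908973 r 63.459482491665945 lat 2.275265387152341 F [-4.3 -2.2  7.1] M [-0.58  1.08 -0.02] 8.8333 12.850222744138136 ydir [-0.006 -0.001 -1.   ]
```

```bash
cat >> h.py <<'E'
def crank(C2,n,step,rad=50.,lead=0.):
    s=read_state();R=rot(s);G=s["tool_pos"]+155*R[:,1]
    v=(G-np.r_[C2,194])[:2]; a=np.degrees(np.arctan2(v[1],v[0])); r=np.hypot(*v)
    F=s["ft_force"]; ua=np.array([v[0],v[1]])/r; t=np.array([ua[1],-ua[0]])
    print("az %.1f r %.2f z %.1f Frad(out) %.1f Ftan(cw) %.1f Fz %.1f"%(a,r,G[2],F[:2]@ua,F[:2]@t,F[2]),"M",np.round(s["wrist_torque"],2),"ydir",np.round(R[:,1],3),"gap",round(s["finger_gap"],1),"t",s["clock"],"toolx",round(np.degrees(np.arctan2(R[1,0],R[0,0])),1))
    p=G[:2].copy(); out=[]
    for k in range(1,n+1):
        b=np.radians(a-k*step); q=np.array(C2)+rad*np.array([np.cos(b),np.sin(b)])
        d=np.r_[q-p,0]; p=q; m=R.T@d/10; out.append((round(m[0],2),round(m[2],2)))
    print(out)
E
python3 - <<'E'
from h import *
crank([492,322],6,10)
E
```

```text
az -28.7 r 49.09 z 257.5 Frad(out) -2.7 Ftan(cw) 4.0 Fz 7.1 M [-0.58  1.08 -0.02] ydir [-0.006 -0.001 -1.   ] gap 12.9 t 8.8333 toolx -31.9
[(np.float64(0.06), np.float64(-0.87)), (np.float64(-0.18), np.float64(-0.85)), (np.float64(-0.32), np.float64(-0.81)), (np.float64(-0.46), np.float64(-0.74)), (np.float64(-0.58), np.float64(-0.65)), (np.float64(-0.69), np.float64(-0.54))]
```

Emit:
move_arm(
  moves=[0.06, 0, -0.9, 0, 0, 0, 1, -0.18, 0, -0.87, 0, 0, 0, 1, -0.32, 0, -0.81, 0, 0, 0, 1, -0.46, 0, -0.74, 0, 0, 0, 1, -0.58, 0, -0.65, 0, 0, 0, 1],
)

```text
clock: 9.25
tool_pos: [503.6, 275.4, 412.8]
ee_rot: [0.683, -0.678, 0.192, -0.193]
ft_force: [8.2, 4.9, -7.3]
finger_gap: 12.7
```

```bash
python3 - <<'E'
from h import *
crank([492,322],6,10)
E
```

```text
az -75.3 r 47.34 z 257.8 Frad(out) -2.7 Ftan(cw) -9.2 Fz -7.3 M [ 0.79 -1.98 -0.05] ydir [ 0.003  0.005 -1.   ] gap 12.7 t 9.25 toolx -31.5
[(np.float64(-0.46), np.float64(-0.76)), (np.float64(-0.74), np.float64(-0.45)), (np.float64(-0.81), np.float64(-0.32)), (np.float64(-0.85), np.float64(-0.17)), (np.float64(-0.87), np.float64(-0.02)), (np.float64(-0.86), np.float64(0.13))]
```

Emit:
move_arm(
  moves=[-0.5, 0, -0.6, 0, 0, 0, 1, -0.74, 0, -0.45, 0, 0, 0, 1, -0.81, 0, -0.32, 0, 0, 0, 1, -0.85, 0, -0.17, 0, 0, 0, 1, -0.87, 0, -0.02, 0, 0, 0, 1, -0.86, 0, 0.13, 0, 0, 0, 1],
)

```text
clock: 9.75
tool_pos: [458.4, 285.0, 412.7]
ee_rot: [0.684, -0.677, 0.188, -0.198]
ft_force: [6.4, -8.5, -1.1]
finger_gap: 13.2
```

```bash
python3 - <<'E'
from h import *
crank([492,322],12,10)
c=read_camera("wrist"); big(c,"w10.png",(80,100,480,420),2)
c=read_camera("scene"); big(c,"s10.png",(200,160,320,280),5)
E
```

```text
az -130.7 r 47.57 z 257.7 Frad(out) 2.3 Ftan(cw) -10.4 Fz -1.1 M [-1.91 -1.22 -0.05] ydir [ 0.016  0.006 -1.   ] gap 13.2 t 9.75 toolx -31.7
[(np.float64(-0.88), np.float64(-0.03)), (np.float64(-0.8), np.float64(0.36)), (np.float64(-0.72), np.float64(0.49)), (np.float64(-0.63), np.float64(0.61)), (np.float64(-0.51), np.float64(0.71)), (np.float64(-0.38), np.float64(0.78)), (np.float64(-0.24), np.float64(0.84)), (np.float64(-0.09), np.float64(0.87)), (np.float64(0.06), np.float64(0.87)), (np.float64(0.21), np.float64(0.85)), (np.float64(0.36), np.float64(0.8)), (np.float64(0.49), np.float64(0.72))]
```

View pics/w10.png

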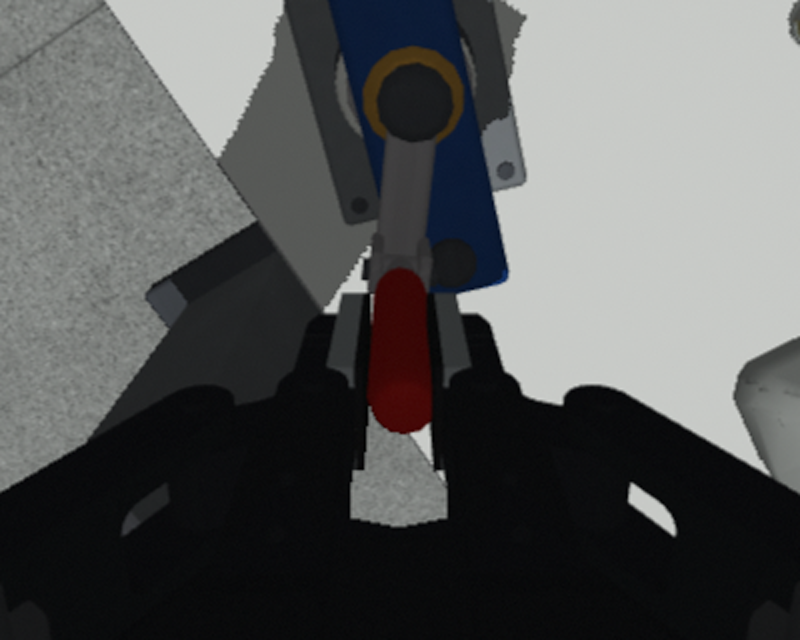

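View pics/s10.png

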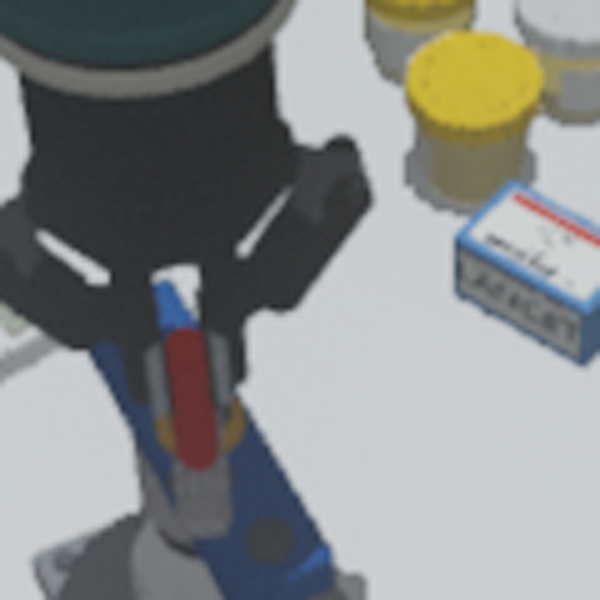

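```bash
python3 - <<'E'
from h import *
c=read_camera("wrist")
h=back(c,(80+415/2,100+103/2),185)
g=back(c,(80+401/2,100+402/2),270); pv=back(c,(80+400/2,100+268/2),194)
print(h,g,pv,np.hypot(*(g-h)[:2]),np.hypot(*(pv-h)[:2]))
crank([492,322],1,10)
E
```

```text
[490.16582911 324.70558249 185.        ] [460.49795328 286.60307216 270.        ] [460.6048441 285.261158  194.       ] 48.29062175425252 49.29213383647928
az -131.9 r 47.53 z 257.7 Frad(out) 3.3 Ftan(cw) -2.0 Fz 0.7 M [-0.88  0.42 -0.03] ydir [ 0.015  0.006 -1.   ] gap 13.3 t 9.9 toolx -31.6
[(np.float64(-0.88), np.float64(-0.01))]
```

```bash
python3 - <<'E'
from h import *
c=read_camera("scene"); big(c,"s11.png",(205,230,290,320),7)
for p in ([491.5,321.8,83],[491.5,321.8,16]):
  pts=[[p[0]+r*np.cos(a),p[1]+r*np.sin(a),z] for r,z in ((32.5,83),(32.5,16),(25,100),(22,88),(25,120)) for a in (np.radians(225),)]
print((P(c,pts)-[205,230])*7)
print(regions_of(c,"press_plate")[:1])
E
```

```text
[[260.69139291 378.39604933]
 [275.86015579 511.10824874]
 [258.05110918 319.65472103]
 [261.48377686 335.95897542]
 [253.15659909 276.30346016]]
[]
```

View pics/s11.png

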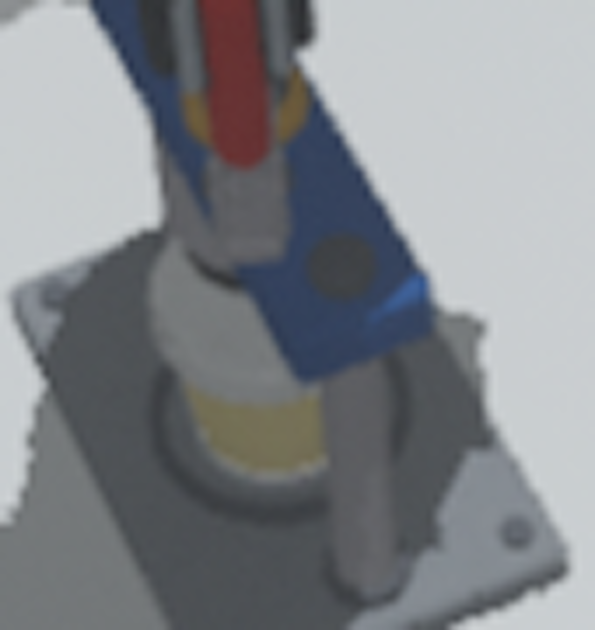

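```bash
python3 - <<'E'
from h import *
c=read_camera("scene")
a=np.radians(np.arange(0,360,2))
im=cv2.resize(c["img"][230:320,205:290,::-1],None,fx=7,fy=7,interpolation=cv2.INTER_CUBIC)
for r,z,col in ((32.5,83,(0,255,0)),(22,85,(0,0,255)),(22,95,(0,255,255)),(22,105,(255,0,255)),(22,115,(255,255,0))):
  q=((P(c,np.c_[491.5+r*np.cos(a),322+r*np.sin(a),0*a+z])-[205,230])*7+3).astype(int)
  cv2.polylines(im,[q],True,col,1)
cv2.imwrite("pics/s12.png",im)
E
```

```text
(no output)
```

View pics/s12.png

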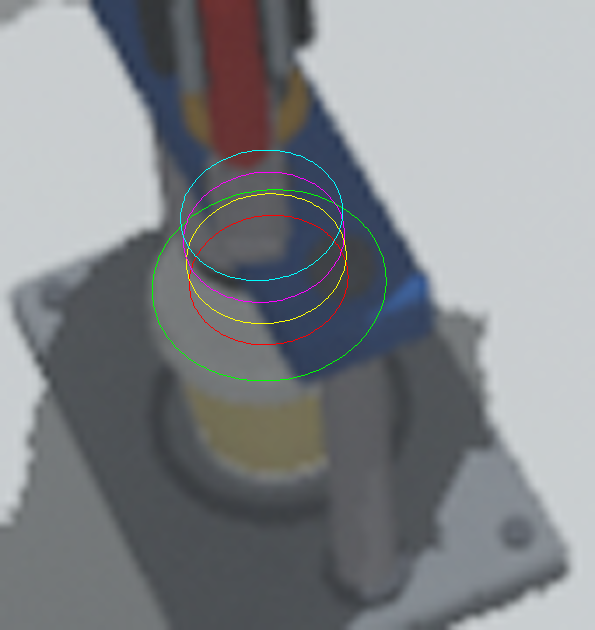

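```bash
python3 - <<'E'
from h import *
crank([491.5,322.5],9,11,51)
E
```

```text
az -131.1 r 47.47 z 257.7 Frad(out) 5.1 Ftan(cw) -2.6 Fz 2.1 M [-1.26  0.62  0.02] ydir [ 0.014  0.007 -1.   ] gap 13.0 t 10.05 toolx -31.6
[(np.float64(-1.0), np.float64(-0.09)), (np.float64(-0.88), np.float64(0.43)), (np.float64(-0.78), np.float64(0.59)), (np.float64(-0.65), np.float64(0.73)), (np.float64(-0.5), np.float64(0.84)), (np.float64(-0.33), np.float64(0.92)), (np.float64(-0.15), np.float64(0.97)), (np.float64(0.03), np.float64(0.98)), (np.float64(0.22), np.float64(0.95))]
```

Emit:
move_arm(
  moves=[-1.0, 0, -0.15, -0.4, 0, 0.3, 1, -0.88, 0, 0.4, -0.4, 0, 0.3, 1, -0.78, 0, 0.59, 0, 0, 0, 1, -0.65, 0, 0.73, 0, 0, 0, 1, -0.5, 0, 0.84, 0, 0, 0, 1, -0.33, 0, 0.92, 0, 0, 0, 1],
)

```text
clock: 10.55
tool_pos: [443.1, 333.3, 412.6]
ee_rot: [-0.679, 0.68, -0.193, 0.197]
ft_force: [-13.7, -7.3, 14.6]
finger_gap: 13.1
```

```bash
python3 - <<'E'
from h import *
crank([491.5,322.5],9,11,51)
E
```

```text
az 167.6 r 48.89 z 257.6 Frad(out) 11.8 Ftan(cw) -10.1 Fz 14.6 M [-1.69  3.64 -0.12] ydir [ 0.004 -0.002 -1.   ] gap 13.1 t 10.55 toolx -32.0
[(np.float64(-0.44), np.float64(0.88)), (np.float64(-0.05), np.float64(0.98)), (np.float64(0.13), np.float64(0.97)), (np.float64(0.32), np.float64(0.92)), (np.float64(0.49), np.float64(0.85)), (np.float64(0.64), np.float64(0.74)), (np.float64(0.77), np.float64(0.6)), (np.float64(0.87), np.float64(0.45)), (np.float64(0.94), np.float64(0.27))]
```

```bash
python3 - <<'E'
from h import *
crank([490,323.5],9,11,50)
E
```

```text
az 168.4 r 47.22 z 257.6 Frad(out) 11.9 Ftan(cw) -9.9 Fz 14.6 M [-1.69  3.64 -0.12] ydir [ 0.004 -0.002 -1.   ] gap 13.1 t 10.55 toolx -32.0
[(np.float64(-0.51), np.float64(0.83)), (np.float64(-0.07), np.float64(0.96)), (np.float64(0.12), np.float64(0.95)), (np.float64(0.3), np.float64(0.91)), (np.float64(0.47), np.float64(0.84)), (np.float64(0.62), np.float64(0.73)), (np.float64(0.75), np.float64(0.6)), (np.float64(0.85), np.float64(0.45)), (np.float64(0.92), np.float64(0.28))]
```

Emit:
move_arm(
  moves=[-0.51, -0.05, 0.83, 0, 0, 0, 1, -0.1, 0, 0.96, 0, 0, 0, 1, 0.12, 0, 0.95, 0, 0, 0, 1, 0.3, 0, 0.91, 0, 0, 0, 1],
)

```text
clock: 10.88
tool_pos: [460.5, 365.2, 412.7]
ee_rot: [-0.677, 0.682, -0.195, 0.195]
ft_force: [-7.8, -4.8, 7.4]
finger_gap: 13.1
```

```bash
python3 - <<'E'
from h import *
crank([490,323.5],9,11,50)
c=read_camera("scene"); big(c,"s13.png",(205,190,305,310),5)
E
```

```text
az 126.1 r 50.25 z 257.7 Frad(out) 0.8 Ftan(cw) -9.2 Fz 7.4 M [-0.99  2.06 -0.01] ydir [-0.001 -0.007 -1.   ] gap 13.1 t 10.8833 toolx -32.0
[(np.float64(0.46), np.float64(0.84)), (np.float64(0.6), np.float64(0.75)), (np.float64(0.73), np.float64(0.62)), (np.float64(0.83), np.float64(0.47)), (np.float64(0.91), np.float64(0.31)), (np.float64(0.95), np.float64(0.13)), (np.float64(0.96), np.float64(-0.06)), (np.float64(0.93), np.float64(-0.24)), (np.float64(0.87), np.float64(-0.41))]
```

View pics/s13.png

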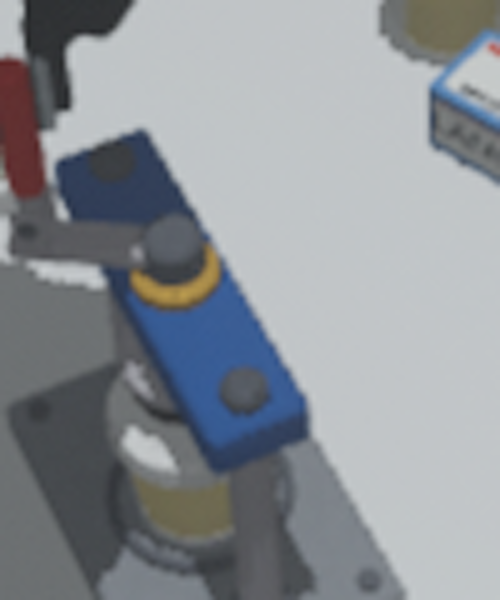

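```bash
cat >> h.py <<'E'
def foot(name):
  c=read_camera("scene")
  a=np.radians(np.arange(150,300,2))
  x0,y0,x1,y1=220,240,275,300
  im=cv2.resize(c["img"][y0:y1,x0:x1,::-1],None,fx=10,fy=10,interpolation=cv2.INTER_CUBIC)
  for r,z,col in ((32.5,83,(0,255,0)),(22,83,(0,0,255)),(22,93,(0,255,255)),(22,103,(255,0,255))):
    q=((P(c,np.c_[491.5+r*np.cos(a),322+r*np.sin(a),0*a+z])-[x0,y0])*10+5).astype(int)
    cv2.polylines(im,[q],False,col,1)
  cv2.imwrite("pics/"+name,im)
E
python3 - <<'E'
from h import *
foot("f1.png")
c=read_camera("scene")
# vertical reference at az 126
for r in (50,):
  p=np.array([490+50*np.cos(np.radians(126)),323.5+50*np.sin(np.radians(126)),194]); print((P(c,[p,p+[0,0,12],p+[0,0,76]])-[205,190])*5)
E
```

```text
[[ 29.03059921 202.8414125 ]
 [ 25.3997278  181.36494025]
 [  4.83639108  59.73355217]]
```

View pics/f1.png

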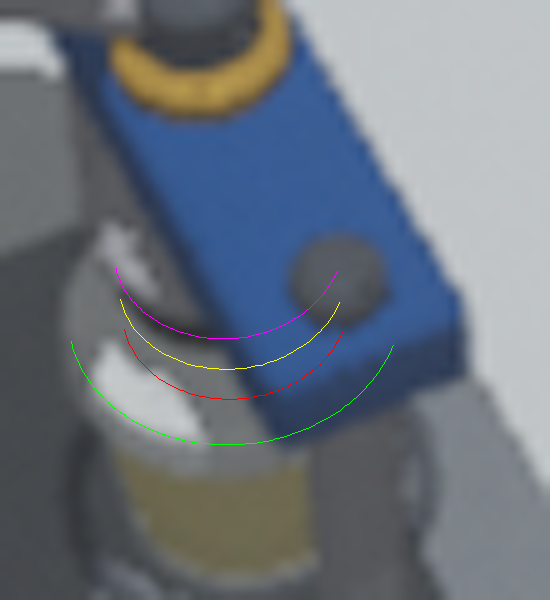

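Emit:
move_arm(
  moves=[0.46, 0, 0.86, 0, 0, 0, 1, 0.6, 0, 0.75, 0, 0, 0, 1, 0.73, 0, 0.62, 0, 0, 0, 1, 0.83, 0, 0.47, 0, 0, 0, 1, 0.91, 0, 0.31, 0, 0, 0, 1],
)

```text
clock: 11.45
tool_pos: [504.4, 375.1, 412.7]
ee_rot: [-0.678, 0.683, -0.196, 0.19]
ft_force: [-9.3, 0.1, 6.2]
finger_gap: 13.0
```

```bash
python3 - <<'E'
from h import *
crank([490,323.5],9,8,50)
foot("f2.png")
E
```

```text
az 75.7 r 52.49 z 257.7 Frad(out) -2.2 Ftan(cw) -9.0 Fz 6.2 M [-0.21  2.25 -0.01] ydir [-0.009 -0.005 -1.   ] gap 13.0 t 11.45 toolx -31.7
[(np.float64(0.75), np.float64(-0.08)), (np.float64(0.69), np.float64(0.07)), (np.float64(0.7), np.float64(-0.03)), (np.float64(0.69), np.float64(-0.13)), (np.float64(0.66), np.float64(-0.22)), (np.float64(0.62), np.float64(-0.31)), (np.float64(0.57), np.float64(-0.4)), (np.float64(0.51), np.float64(-0.47)), (np.float64(0.44), np.float64(-0.54))]
```

View pics/f2.png

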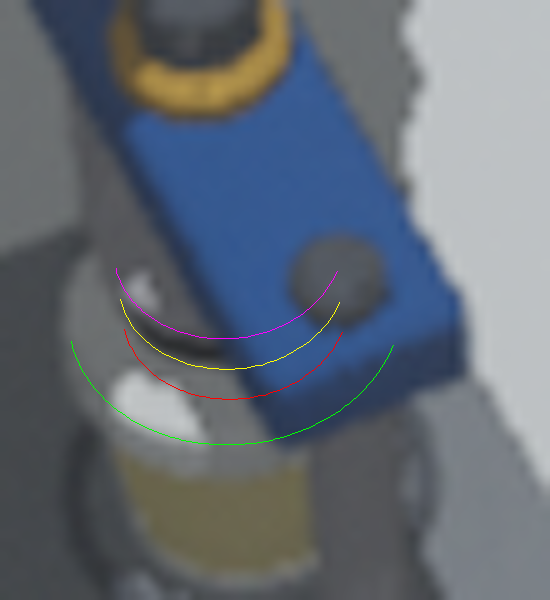

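```bash
python3 - <<'E'
from h import *
crank([490.5,324],4,8,51)
E
```

```text
az 74.3 r 51.56 z 257.7 Frad(out) -1.4 Ftan(cw) -6.5 Fz 5.8 M [0.62 1.68 0.01] ydir [-0.009 -0.005 -1.   ] gap 13.0 t 11.5 toolx -31.8
[(np.float64(0.71), np.float64(0.09)), (np.float64(0.71), np.float64(0.05)), (np.float64(0.71), np.float64(-0.05)), (np.float64(0.7), np.float64(-0.15))]
```

Emit:
move_arm(
  moves=[0.75, 0, 0.1, 0, 0, 0, 1, 0.75, 0, 0.05, 0, 0, 0, 1, 0.75, 0, -0.05, 0, 0, 0, 1],
)

```text
clock: 11.75
tool_pos: [523.7, 366.5, 412.6]
ee_rot: [-0.679, 0.682, -0.197, 0.187]
ft_force: [-10.9, 0.5, 7.3]
finger_gap: 12.6
```

```bash
python3 - <<'E'
from h import *
crank([490.5,324],5,8,51)
E
```

```text
az 53.9 r 52.40 z 257.6 Frad(out) -6.0 Ftan(cw) -9.0 Fz 7.3 M [0.15 2.43 0.01] ydir [-0.015 -0.001 -1.   ] gap 12.6 t 11.75 toolx -31.5
[(np.float64(0.69), np.float64(-0.25)), (np.float64(0.68), np.float64(-0.2)), (np.float64(0.65), np.float64(-0.3)), (np.float64(0.6), np.float64(-0.38)), (np.float64(0.54), np.float64(-0.46))]
```

Emit:
move_arm(
  moves=[0.6, 0, -0.28, 0, 0, -0.3, 1, 0.6, 0, -0.24, 0, 0, -0.3, 1, 0.63, 0, -0.32, 0, 0, 0, 1],
)

```text
clock: 12.0
tool_pos: [533.6, 354.1, 412.9]
ee_rot: [-0.68, 0.682, -0.193, 0.187]
ft_force: [-4.6, 7.9, 0.4]
finger_gap: 13.3
```

```bash
python3 - <<'E'
from h import *
crank([490.5,324],5,8,51)
foot("f3.png")
E
```

```text
az 35.8 r 51.55 z 257.9 Frad(out) 0.9 Ftan(cw) -9.1 Fz 0.4 M [ 1.89  0.93 -0.05] ydir [-0.009  0.001 -1.   ] gap 13.3 t 12.0 toolx -31.2
[(np.float64(0.61), np.float64(-0.37)), (np.float64(0.58), np.float64(-0.41)), (np.float64(0.52), np.float64(-0.49)), (np.float64(0.45), np.float64(-0.55)), (np.float64(0.37), np.float64(-0.61))]
```

View pics/f3.png

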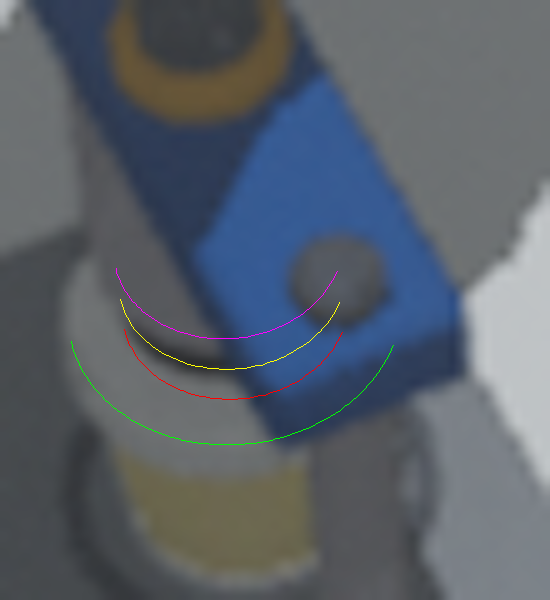

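Emit:
move_arm(
  moves=[0.63, 0, -0.37, 0, 0, 0, 1, 0.58, 0, -0.41, 0, 0, 0, 1, 0.52, 0, -0.49, 0, 0, 0, 1, 0.43, 0, -0.56, 0, 0, 0, 1],
)

```text
clock: 12.38
tool_pos: [541.5, 333.3, 413.0]
ee_rot: [0.685, -0.679, 0.191, -0.183]
ft_force: [3.3, 9.9, -2.8]
finger_gap: 12.8
```

```bash
python3 - <<'E'
from h import *
crank([490.5,324],5,8,50.5)
E
```

```text
az 12.7 r 50.90 z 258.0 Frad(out) 5.3 Ftan(cw) -8.9 Fz -2.8 M [ 2.16 -1.03 -0.01] ydir [-0.009  0.012 -1.   ] gap 12.8 t 12.3833 toolx -30.7
[(np.float64(0.42), np.float64(-0.57)), (np.float64(0.37), np.float64(-0.6)), (np.float64(0.28), np.float64(-0.65)), (np.float64(0.19), np.float64(-0.68)), (np.float64(0.09), np.float64(-0.7))]
```

Emit:
move_arm(
  moves=[0.4, 0, -0.6, 0, 0, -0.4, 1, 0.35, 0, -0.62, 0, 0, -0.4, 1, 0.27, 0, -0.66, 0, 0, 0, 1],
)

```text
clock: 12.63
tool_pos: [539.8, 316.8, 413.0]
ee_rot: [0.688, -0.677, 0.184, -0.185]
ft_force: [5.1, 12.1, -2.9]
finger_gap: 12.8
```

```bash
python3 - <<'E'
from h import *
crank([490.5,324],5,8,51)
foot("f4.png")
E
```

```text
az -5.8 r 50.38 z 258.0 Frad(out) 3.8 Ftan(cw) -12.6 Fz -2.9 M [ 2.37 -1.18 -0.04] ydir [ 0.005  0.014 -1.   ] gap 12.8 t 12.6333 toolx -30.3
[(np.float64(0.3), np.float64(-0.64)), (np.float64(0.15), np.float64(-0.69)), (np.float64(0.06), np.float64(-0.71)), (np.float64(-0.04), np.float64(-0.71)), (np.float64(-0.14), np.float64(-0.7))]
```

View pics/f4.png

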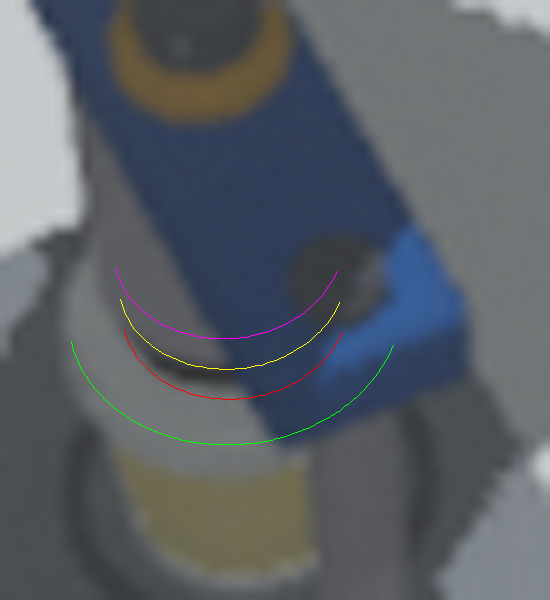

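Emit:
move_arm(
  moves=[0.15, 0, -0.45, 0, 0, 0, 1, 0.1, 0, -0.3, 0, 0, 0, 1],
)

```text
clock: 12.85
tool_pos: [538.1, 311.2, 413.1]
ee_rot: [0.69, -0.675, 0.183, -0.185]
ft_force: [8.2, 11.6, -8.0]
finger_gap: 12.9
```

```bash
python3 - <<'E'
from h import *
crank([490.5,324],5,4,51)
E
```

```text
az -11.3 r 50.01 z 258.1 Frad(out) 5.8 Ftan(cw) -13.0 Fz -8.0 M [ 2.29 -1.82  0.02] ydir [ 0.009  0.02  -1.   ] gap 12.9 t 12.85 toolx -30.1
[(np.float64(0.2), np.float64(-0.31)), (np.float64(0.08), np.float64(-0.35)), (np.float64(0.05), np.float64(-0.35)), (np.float64(0.03), np.float64(-0.35)), (np.float64(0.01), np.float64(-0.36))]
```

Emit:
move_arm(
  moves=[0.12, 0, 0, -0.6, 0, 0, 1, 0.08, 0, 0, -0.6, 0, 0, 1],
)

```text
clock: 13.02
tool_pos: [539.6, 313.2, 413.1]
ee_rot: [0.686, -0.68, 0.183, -0.183]
ft_force: [6.1, 10.1, -6.6]
finger_gap: 12.7
```

```bash
python3 - <<'E'
from h import *
crank([490.5,324],5,4,51)
foot("f5.png")
E
```

```text
az -11.1 r 50.26 z 258.1 Frad(out) 4.1 Ftan(cw) -11.1 Fz -6.6 M [ 2.21 -1.48 -0.03] ydir [ 0.001  0.007 -1.   ] gap 12.7 t 13.0167 toolx -30.0
[(np.float64(0.17), np.float64(-0.32)), (np.float64(0.08), np.float64(-0.35)), (np.float64(0.05), np.float64(-0.35)), (np.float64(0.03), np.float64(-0.35)), (np.float64(0.01), np.float64(-0.36))]
```

View pics/f5.png

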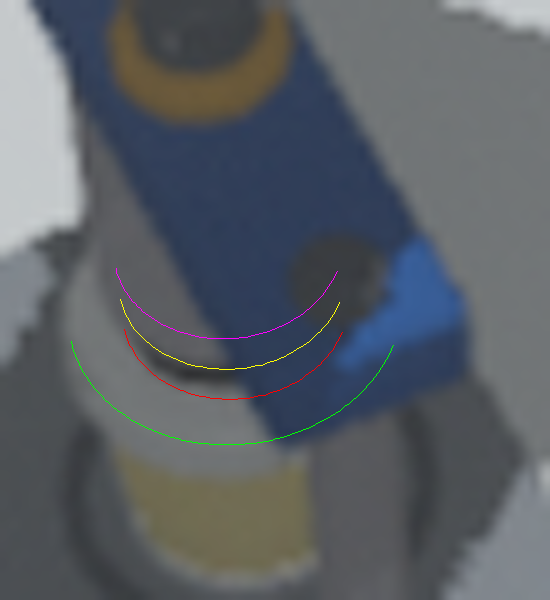

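Emit:
move_arm(
  moves=[0.17, 0, -0.38, 0, 0, 0, 1, 0.08, 0, -0.38, 0, 0, 0, 1, 0.05, 0, -0.38, 0, 0, 0, 1],
)

```text
clock: 13.32
tool_pos: [537.0, 308.0, 413.1]
ee_rot: [0.69, -0.678, 0.179, -0.182]
ft_force: [11.0, 11.2, -9.1]
finger_gap: 12.8
```

```bash
python3 - <<'E'
from h import *
crank([490.5,324],5,4,51)
E
```

```text
az -15.9 r 49.71 z 258.1 Frad(out) 7.5 Ftan(cw) -13.8 Fz -9.1 M [ 2.26 -2.68  0.03] ydir [ 0.008  0.015 -1.   ] gap 12.8 t 13.3167 toolx -29.6
[(np.float64(0.2), np.float64(-0.32)), (np.float64(0.05), np.float64(-0.35)), (np.float64(0.02), np.float64(-0.36)), (np.float64(-0.0), np.float64(-0.36)), (np.float64(-0.03), np.float64(-0.35))]
```

Emit:
move_arm(
  moves=[0, 0, 0, 0, 0, 0, 0.3, 0, 0, 0, 0, 0, 0, 0.3, 0, 0, 0, 0, 0, 0, 0.3, 0, 0, 0, 0, 0, 0, 0.3, 0, 0, 0, 0, 0, 0, 0.3],
)

```text
clock: 13.73
tool_pos: [537.2, 309.1, 413.0]
ee_rot: [0.69, -0.677, 0.178, -0.182]
ft_force: [0.3, 0.3, 0.0]
finger_gap: 30.0
```

```bash
python3 - <<'E'
from h import *
crank([490.5,324],5,4,51)
c=read_camera("wrist"); big(c,"w14.png",(80,100,480,420),2)
s=read_state();R=rot(s)
for h in (139,155): print(P(c,s["tool_pos"]+h*R[:,1]).round(1))
c2=read_camera("scene"); big(c2,"s14.png",(200,160,320,280),5)
h=back(c,(80,100),185); print(h)
E
```

```text
az -14.3 r 49.62 z 258.1 Frad(out) 0.2 Ftan(cw) -0.3 Fz 0.0 M [ 0.02  0.03 -0.  ] ydir [ 0.009  0.017 -1.   ] gap 30.0 t 13.7333 toolx -29.5
[(np.float64(0.21), np.float64(-0.31)), (np.float64(0.06), np.float64(-0.35)), (np.float64(0.03), np.float64(-0.35)), (np.float64(0.01), np.float64(-0.36)), (np.float64(-0.02), np.float64(-0.36))]
[[279.3 307.2]]
[[279.3 285.2]]
[477.01129139 436.04639111 185.        ]
```

View pics/w14.png

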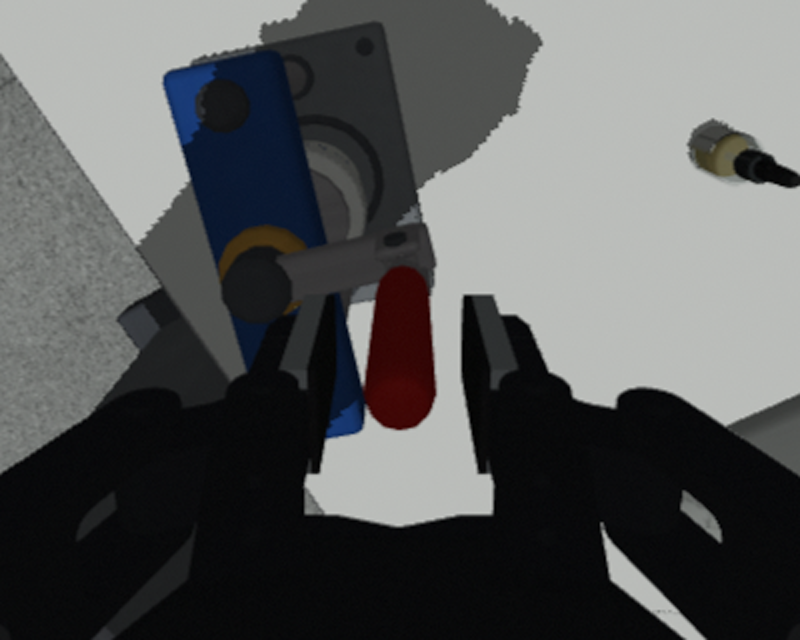

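View pics/s14.png

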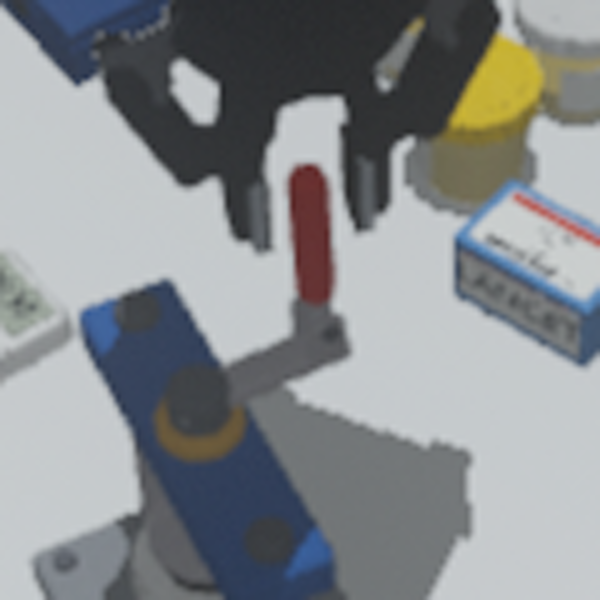

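```bash
python3 - <<'E'
from h import *
c=read_camera("scene"); w=read_camera("wrist")
hub=back(w,(80+257/2,100+283/2),185); print("hub wrist",hub, "hub scene",back(c,(200+197/5,160+392/5),185))
m=regions_of(c,"grip_end")[0]["region"]; mw=regions_of(w,"grip_end")[0]["region"]
def red(c):
    i=c["img"].astype(int); return (i[:,:,0]>70)&(i[:,:,0]>2.2*i[:,:,1])&(i[:,:,0]>2.2*i[:,:,2])
def ax(mask,box):
    ys,xs=np.where(mask); k=(xs>box[0])&(xs<box[2])&(ys>box[1])&(ys<box[3]); xs,ys=xs[k],ys[k]
    r=np.unique(ys); mid=[xs[ys==y].mean() for y in r]; return r,np.array(mid),len(xs)
r,mid,n=ax(red(c),(245,185,275,225)); p=np.polyfit(r[3:-3],mid[3:-3],1); print("scene slope",p,r.min(),r.max())
rw,midw,nw=ax(red(w),(240,200,330,340)); pw=np.polyfit(rw[8:-20],midw[8:-20],1); print("wrist slope",pw,rw.min(),rw.max())
az=np.radians(-15.)
d=np.array([np.cos(az),np.sin(az),0]);
for C0 in ([491,323],):
  for th in (80,85,88,90,92):
    t=np.radians(th); Pv=np.r_[C0,194]+50*d; u=-np.cos(t)*d+np.array([0,0,np.sin(t)])
    A=P(c,[Pv+14*u,Pv+74*u]); B=P(w,[Pv+14*u,Pv+74*u])
    f=lambda A:(A[1,0]-A[0,0])/(A[1,1]-A[0,1])
    print(th,A.round(1).tolist(),"slope",f(A).round(4),"wrist",B.round(1).tolist(),f(B).round(4))
E
```

```text
hub wrist [494.32829085 326.15531264 185.        ] hub scene [489.27275218 319.61966825 185.        ]Traceback (most recent call last):
  File "<stdin>", line 10, in <module>
    raise TypeError("expected non-empty vector for x")
TypeError: expected non-empty vector for x
```

```bash
cat > up.py <<'E'
from h import *
c=read_camera("scene"); w=read_camera("wrist")
def red(c):
    i=c["img"].astype(int); return (i[:,:,0]>60)&(i[:,:,0]>1.6*i[:,:,1])&(i[:,:,0]>1.6*i[:,:,2])
def ax(mask,box):
    ys,xs=np.where(mask); k=(xs>box[0])&(xs<box[2])&(ys>box[1])&(ys<box[3]); xs,ys=xs[k],ys[k]
    r=np.unique(ys); return r,np.array([xs[ys==y].mean() for y in r])
r,mid=ax(red(c),(245,185,275,225)); p=np.polyfit(r[3:-3],mid[3:-3],1); print("scene slope",p,r.min(),r.max(),"ends",np.polyval(p,[r.max(),r.min()]))
rw,midw=ax(red(w),(240,200,330,340)); pw=np.polyfit(rw[8:-20],midw[8:-20],1); print("wrist slope",pw,rw.min(),rw.max(),np.polyval(pw,[rw.min(),rw.max()]))
az=np.radians(-13.)
d=np.array([np.cos(az),np.sin(az),0]);
for C0 in ([491,323],):
  for th in (80,85,88,90,92):
    t=np.radians(th); Pv=np.r_[C0,194]+50*d; u=-np.cos(t)*d+np.array([0,0,np.sin(t)])
    A=P(c,[Pv+14*u,Pv+74*u]); B=P(w,[Pv+14*u,Pv+74*u])
    f=lambda A:(A[1,0]-A[0,0])/(A[1,1]-A[0,1])
    print(th,A.round(1).tolist(),"slope",f(A).round(4),"wrist",B.round(1).tolist(),f(B).round(4))
E
python3 up.py
```

```text
scene slope [8.11688312e-02 2.45017316e+02] 193 219 ends [262.79329004 260.68290043]
wrist slope [-3.17574879e-01  3.68220072e+02] 246 314 [290.09665217 268.50156039]
80 [[261.1, 217.9], [254.5, 197.7]] slope 0.3254 wrist [[276.8, 241.4], [250.9, 303.0]] -0.421
85 [[261.7, 217.6], [257.8, 195.9]] slope 0.1819 wrist [[278.9, 240.9], [266.1, 300.1]] -0.2153
88 [[262.0, 217.4], [259.7, 195.0]] slope 0.1047 wrist [[280.1, 240.6], [275.5, 298.0]] -0.0805
90 [[262.3, 217.3], [261.0, 194.4]] slope 0.0561 wrist [[280.9, 240.4], [281.8, 296.4]] 0.0151
92 [[262.5, 217.2], [262.3, 193.8]] slope 0.0097 wrist [[281.7, 240.2], [288.1, 294.7]] 0.1161
```

Emit:
move_arm(
  moves=[0.05, 0, 0.45, -1.1, 0, 0, 0.3, 0, 0, 0, 0, 0, 0, 0.3, 0, 0, 0, 0, 0, 0, 0.3],
)

```text
clock: 14.38
tool_pos: [540.1, 313.1, 413.3]
ee_rot: [-0.683, 0.684, -0.18, 0.18]
ft_force: [-0.3, 0.1, -0.6]
finger_gap: 29.7
```

```bash
python3 - <<'E'
from h import *
crank([490.5,324],5,4,51)
c=read_camera("wrist"); big(c,"w15.png",(180,180,400,420),3)
s=read_state();R=rot(s)
for h in (143,155): print(P(c,s["tool_pos"]+h*R[:,1]).round(1))
E
```

```text
az -12.6 r 50.61 z 258.3 Frad(out) -0.3 Ftan(cw) -0.0 Fz -0.6 M [-0.03 -0.06  0.03] ydir [-0.001 -0.001 -1.   ] gap 29.7 t 14.3833 toolx -29.5
[(np.float64(0.13), np.float64(-0.33)), (np.float64(0.07), np.float64(-0.35)), (np.float64(0.04), np.float64(-0.35)), (np.float64(0.02), np.float64(-0.36)), (np.float64(-0.01), np.float64(-0.36))]
[[278.9 300.9]]
[[278.9 285. ]]
```

View pics/w15.png

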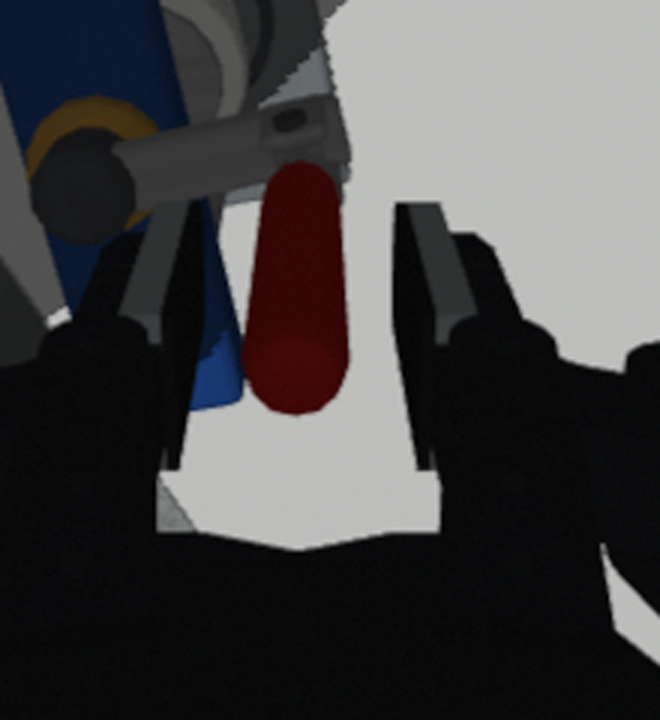

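Emit:
move_arm(
  moves=[0, 0, 0, 0, 0, 0, 1, 0, 0, 0, 0, 0, 0, 1, 0, 0, 0, 0, 0, 0, 1, 0, 0, 0, 0, 0, 0, 1, 0.2, 0, 0.06, 0, 0, 0, 1, 0.15, 0, 0.05, 0, 0, 0, 1],
)

```text
clock: 14.93
tool_pos: [542.6, 313.1, 413.1]
ee_rot: [-0.683, 0.685, -0.181, 0.178]
ft_force: [-13.2, -0.3, 8.6]
finger_gap: 13.1
```

```bash
python3 - <<'E'
from h import *
crank([490.5,324],5,4,51)
E
```

```text
az -12.1 r 52.49 z 258.1 Frad(out) -12.9 Ftan(cw) 3.1 Fz 8.6 M [ 0.02  3.26 -0.07] ydir [-0.005 -0.    -1.   ] gap 13.1 t 14.9333 toolx -29.4
[(np.float64(-0.05), np.float64(-0.39)), (np.float64(0.07), np.float64(-0.35)), (np.float64(0.05), np.float64(-0.35)), (np.float64(0.02), np.float64(-0.36)), (np.float64(-0.0), np.float64(-0.36))]
```

Emit:
move_arm(
  moves=[0.03, 0, -0.3, 0, 0, 0, 1],
)

```text
clock: 15.02
tool_pos: [541.1, 311.4, 413.3]
ee_rot: [-0.684, 0.684, -0.181, 0.177]
ft_force: [4.9, 12.5, 1.4]
finger_gap: 13.1
```

```bash
python3 - <<'E'
from h import *
crank([490.5,324],1,4,51.5)
E
```

```text
az -14.0 r 51.28 z 258.3 Frad(out) 1.7 Ftan(cw) -13.3 Fz 1.4 M [ 2.95 -0.97 -0.06] ydir [-0.006  0.001 -1.   ] gap 13.1 t 15.0167 toolx -29.4
[(np.float64(0.1), np.float64(-0.34))]
```

Emit:
move_arm(
  moves=[0.06, 0, -0.3, 0, 0, 0, 1],
)

```text
clock: 15.1
tool_pos: [540.1, 309.9, 413.6]
ee_rot: [0.685, -0.683, 0.18, -0.177]
ft_force: [7.7, 12.3, -8.4]
finger_gap: 13.1
```

```bash
python3 - <<'E'
from h import *
crank([490.5,324],1,4,51.5)
E
```

```text
az -15.5 r 50.76 z 258.6 Frad(out) 4.2 Ftan(cw) -13.9 Fz -8.4 M [ 2.71 -1.9  -0.05] ydir [-0.004  0.004 -1.   ] gap 13.1 t 15.1 toolx -29.3
[(np.float64(0.15), np.float64(-0.33))]
```

Emit:
move_arm(
  moves=[0.15, 0, -0.3, 0, 0, 0, 1],
)

```text
clock: 15.18
tool_pos: [539.8, 308.2, 413.6]
ee_rot: [0.686, -0.682, 0.18, -0.176]
ft_force: [4.0, 13.6, -8.1]
finger_gap: 13.0
```

```bash
python3 - <<'E'
from h import *
crank([490.5,324],1,4,51.5)
foot("f6.png")
crank([490.5,324],1,4,51.5)
E
```

```text
az -16.9 r 50.96 z 258.6 Frad(out) -0.1 Ftan(cw) -14.2 Fz -8.1 M [ 2.95 -0.97 -0.1 ] ydir [-0.003  0.007 -1.   ] gap 13.0 t 15.1833 toolx -29.2
[(np.float64(0.12), np.float64(-0.34))]
az -17.2 r 51.01 z 258.5 Frad(out) 0.8 Ftan(cw) -14.0 Fz -6.1 M [ 2.94 -1.   -0.05] ydir [-0.003  0.007 -1.   ] gap 13.0 t 15.2333 toolx -29.2
[(np.float64(0.11), np.float64(-0.34))]
```

View pics/f6.png

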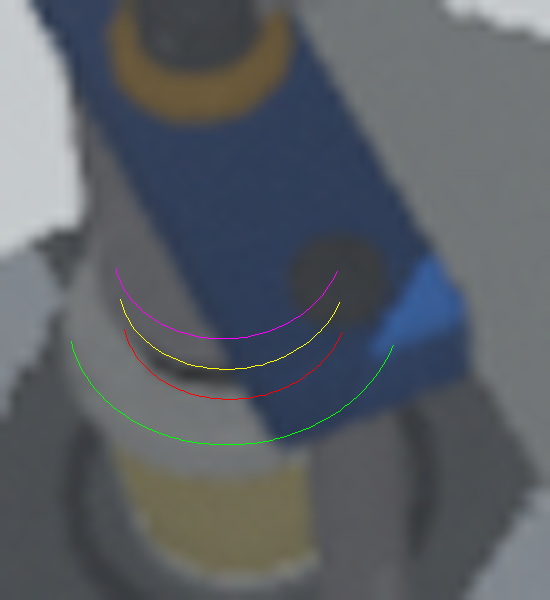

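Emit:
move_arm(
  moves=[0.2, 0, 0.04, 0, 0, -0.2, 1, 0.1, 0, 0.02, 0, 0, 0, 1, 0, 0, 0, 0, 0, 0, 1],
)

```text
clock: 15.48
tool_pos: [541.0, 309.3, 413.3]
ee_rot: [0.687, -0.682, 0.179, -0.174]
ft_force: [-2.3, -3.2, 5.5]
finger_gap: 13.0
```

```bash
python3 - <<'E'
from h import *
crank([490.5,324],1,4,51.5)
E
```

```text
az -15.1 r 51.52 z 258.3 Frad(out) -1.4 Ftan(cw) 3.7 Fz 5.5 M [-0.89  0.54 -0.02] ydir [-0.005  0.008 -1.   ] gap 13.0 t 15.4833 toolx -29.0
[(np.float64(0.07), np.float64(-0.35))]
```

Emit:
move_arm(
  moves=[0.25, 0, -0.12, 0, 0, -0.2, 1, 0.15, 0, -0.1, 0, 0, 0, 1],
)

```text
clock: 15.65
tool_pos: [541.7, 308.0, 413.2]
ee_rot: [0.688, -0.682, 0.179, -0.173]
ft_force: [-7.2, 8.1, 4.3]
finger_gap: 13.2
```

```bash
python3 - <<'E'
from h import *
crank([490.5,324],1,4,51.5)
E
```

```text
az -16.1 r 52.16 z 258.2 Frad(out) -9.2 Ftan(cw) -5.8 Fz 4.3 M [1.74 1.77 0.02] ydir [-0.007  0.01  -1.   ] gap 13.2 t 15.65 toolx -28.8
[(np.float64(0.0), np.float64(-0.37))]
```

Emit:
move_arm(
  moves=[0.08, 0, -0.3, 0, 0, 0, 1],
)

```text
clock: 15.73
tool_pos: [540.5, 306.8, 413.4]
ee_rot: [0.689, -0.681, 0.178, -0.172]
ft_force: [5.6, 13.7, -2.9]
finger_gap: 12.9
```

```bash
python3 - <<'E'
from h import *
crank([490.5,324],1,4,51.5)
crank([491.5,322],1,4,51.5)
E
```

```text
az -17.4 r 51.28 z 258.4 Frad(out) 1.2 Ftan(cw) -14.8 Fz -2.9 M [ 2.86 -1.29 -0.05] ydir [-0.007  0.013 -1.   ] gap 12.9 t 15.7333 toolx -28.7
[(np.float64(0.08), np.float64(-0.35))]
az -15.5 r 49.75 z 258.4 Frad(out) 1.7 Ftan(cw) -14.7 Fz -2.9 M [ 2.86 -1.29 -0.05] ydir [-0.007  0.013 -1.   ] gap 12.9 t 15.7333 toolx -28.7
[(np.float64(0.24), np.float64(-0.31))]
```

Emit:
move_arm(
  moves=[0.25, 0, 0.0, 0, 0, 0, 1, 0.15, 0, -0.05, 0, 0, 0, 1],
)

```text
clock: 15.9
tool_pos: [542.3, 307.0, 413.2]
ee_rot: [0.69, -0.681, 0.179, -0.169]
ft_force: [-8.3, 3.4, 4.5]
finger_gap: 12.9
```

```bash
python3 - <<'E'
from h import *
crank([490.5,324],1,4,51.5)
E
```

```text
az -16.1 r 52.25 z 258.2 Frad(out) -8.9 Ftan(cw) -1.0 Fz 4.5 M [0.53 1.77 0.06] ydir [-0.01   0.016 -1.   ] gap 12.9 t 15.9 toolx -28.5
[(np.float64(-0.01), np.float64(-0.37))]
```

Good: against the stop, no tangential load. Release.

Emit:
move_arm(
  moves=[0, 0, 0, 0, 0, 0, 0.3, 0, 0, 0, 0, 0, 0, 0.3, 0, 0, 0, 0, 0, 0, 0.1, 0, 0, 0, 0, 0, 0, 0],
)

```text
clock: 16.23
tool_pos: [542.2, 307.2, 413.1]
ee_rot: [0.69, -0.681, 0.179, -0.168]
ft_force: [-0.5, 0.1, -0.2]
finger_gap: 42.4
```

```bash
python3 - <<'E'
from h import *
crank([490.5,324],1,4,51.5)
c=read_camera("wrist"); big(c,"w16.png",(180,180,400,420),3)
E
python3 up.py
```

```text
az -15.9 r 52.07 z 258.1 Frad(out) -0.5 Ftan(cw) 0.1 Fz -0.2 M [-0.04  0.06  0.  ] ydir [-0.011  0.017 -1.   ] gap 42.4 t 16.2333 toolx -28.4
[(np.float64(0.01), np.float64(-0.37))]
scene slope [5.25974026e-02 2.52040909e+02] 194 220 ends [263.61233766 262.24480519]
wrist slope [1.84867409e-01 2.20928394e+02] 242 318 [265.66630695 279.71623007]
80 [[261.1, 217.9], [254.5, 197.7]] slope 0.3254 wrist [[273.5, 239.2], [243.6, 300.6]] -0.488
85 [[261.7, 217.6], [257.8, 195.9]] slope 0.1819 wrist [[275.6, 238.7], [258.7, 298.1]] -0.2834
88 [[262.0, 217.4], [259.7, 195.0]] slope 0.1047 wrist [[276.8, 238.5], [268.1, 296.2]] -0.1506
90 [[262.3, 217.3], [261.0, 194.4]] slope 0.0561 wrist [[277.6, 238.3], [274.4, 294.8]] -0.0568
92 [[262.5, 217.2], [262.3, 193.8]] slope 0.0097 wrist [[278.5, 238.1], [280.8, 293.3]] 0.0416
```

View pics/w16.png

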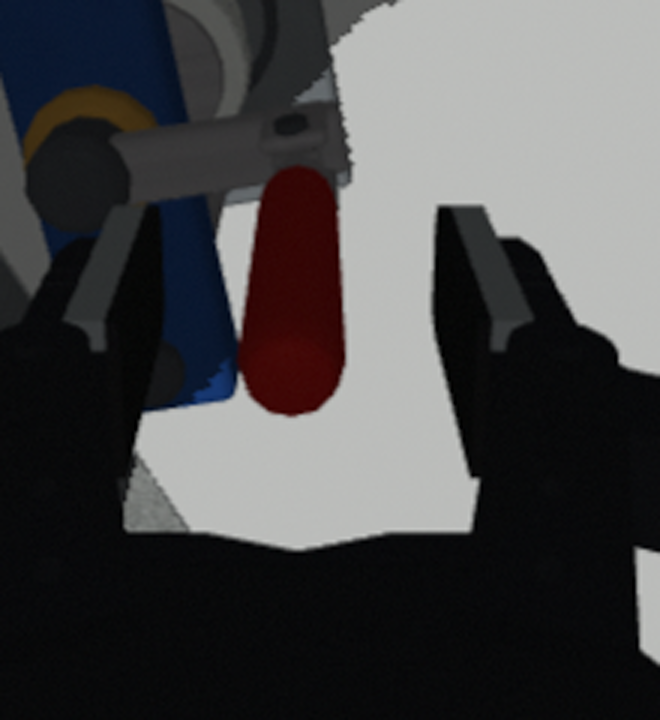

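Emit:
move_arm(
  moves=[0, -2, 0, 0, 0, 0, 0, 0, -2.5, 0, 0, 0, 0, 0, 0, -3, 0, 0, 0, 0, 0, 0, -3, 0, 0, 0, 0, 0, 0, -2, 0, 0, 0, 0, 0, 0, 0, 0, 0, 0, 0, 0, 0, 0, 0, 0, 0, 0, 0],
)

```text
clock: 16.97
tool_pos: [543.5, 304.3, 542.6]
ee_rot: [0.689, -0.682, 0.18, -0.169]
ft_force: [-0.0, -0.2, -0.9]
finger_gap: 42.6
```

```bash
python3 up.py; python3 - <<'E'
from h import *
foot("f7.png")
c=read_camera("scene"); big(c,"s17.png",(180,140,380,320),4)
s=read_state(); print(s["tool_pos"],s["ft_force"],s["clock"])
E
```

```text
scene slope [6.16883117e-02 2.50087662e+02] 194 220 ends [263.65909091 262.05519481]
[543.38629012 304.47746529 540.96365945] [-0.55969366  0.20204098 -0.53392   ] 17.1667Traceback (most recent call last):
  File "up.py", line 9, in <module>
    rw,midw=ax(red(w),(240,200,330,340)); pw=np.polyfit(rw[8:-20],midw[8:-20],1); print("wrist slope",pw,rw.min(),rw.max(),np.polyval(pw,[rw.min(),rw.max()]))
                                             ~~~~~~~~~~^^^^^^^^^^^^^^^^^^^^^^^^^
    raise TypeError("expected non-empty vector for x")
TypeError: expected non-empty vector for x
```

View pics/s17.png

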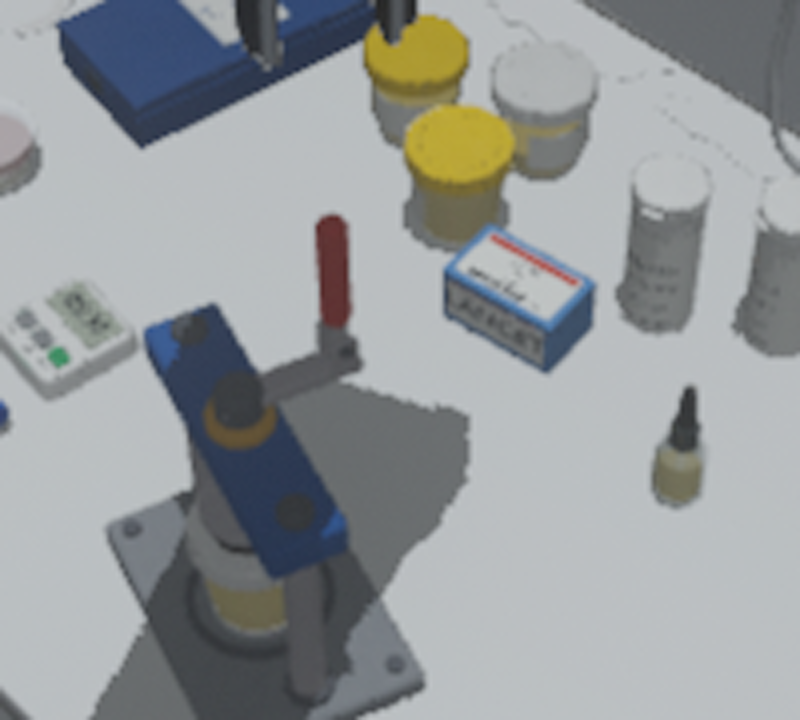

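The handle stands upright with its tip at about (333, 222) and its pivot at about (345, 350) in the crop. The foot sits on the lid, the bystanders are untouched, and the gripper is clear above. Handing in.

```bash
python3 -c "
from station import *
print(hand_in())"
```

```text
the job is handed in; nothing more can be done
None
```

I folded the crank handle out to upright and turned the crank clockwise almost one full turn, about 0.97. The press foot now grips the lid at an estimated 42–50 N, slightly above the 40 N asked and well below the 100 N limit. I handed the job in at about 17 s.

- **Handle:** I pushed it outward against its stop before cranking and again just before letting go, with about 9 N. The scene image after release and retreat showed it at about 90°, with an error of about 1°. My wrist-camera tilt measurement failed on bad colour masking, so I did not use it.
- **Clamping:** Force at the handle was about 9–9.2 N in free running. After contact it rose to 13.3, then 13.9, then 14.2 N over small steps, as the given stiffness predicts. The last check read 14.8 N, which is where the upper end of the estimate comes from. The pictures agree that the foot has stopped on the lid.
- **Disagreement:** The wrist and scene cameras placed the crank axis up to about 5–8 mm apart. I followed the circle by measured force instead, and sideways force at the handle reached about 12–13 N at times.
- **Surroundings:** The bottle, carton and timer look undisturbed in the last picture. The gripper was open and about 4 cm above the handle.

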